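Stack the basket support, spacer and slotted clamp cap on the cleaning spindle

ROBOT

A 6-joint arm with a two-finger parallel gripper is mounted at the origin on a cart in front of the work surface, level with it; the furniture and walls round the work are solid. World frame = base frame: x ahead of the robot, y to its left, z up, the work surface at z = 0. Lengths are in m, angles in rad, forces in N, time in s.
With the tool pointing down it reaches from about 0.25 to 0.775 m from the base axis. Payload 4 kg.
Tool frame: the origin (TCP) lies at the very end of the fingers, on their centre line; the grasp point (between the pads) lies 19 mm behind it; z points along the fingers, x is the direction in which the jaws open and shut, and the axes are right-handed (so a half turn about z gives the same grasp; the last joint's range is limited). The gripper opens to 94 mm and grips with 3 to 60 N. Pads are 16 mm wide; open, the fingers measure 119 mm over their backs; the gripper's body (75 mm by 177 mm) begins 78 mm behind the grasp point.
Start: joints at [-1.229, 0.087, 1.371, -0, 1.684, -0.103], TCP at [0.237, -0.497, 0.206] pointing down, gripper open.
Joint ranges: [-3.1, 3.1], [-0.76, 2.03], [0.27, 2.55], [-1.08, 4.22], [0.17, 2.65], [-2.57, 2.57]. Speed limits (rad/s): [2.79, 2.79, 3.14, 3.14, 3.14, 3.14].

INTERFACE

Orientations are given as [roll, pitch, yaw] about the fixed x, y, z axes, in that order (R = Rz(yaw) Ry(pitch) Rx(roll)).
In Python, from bench import robot, cams, ticket gives the robot as it stands.
- The arm moves only by the tool jog_arm, never from a script. Its argument "series" is a list of rows, each an object of numbers: "x", "y", "z": the shift along the tool's x, y, z in m; "rx", "ry", "rz": the turn, a rotation vector about the tool's x, y, z in degrees. A call has 1 to 12 rows; each row shifts and turns the pose as measured when the row begins, along the tool's axes as they then stand; what a row does not reach is not made up. A row lasts 1/12 s, in which the tool goes at most 41.7 mm and 7.16 degrees, less where a joint would pass 70% of its speed; a pose out of reach is approached as far as the arm can. A call with a gripper value outside its range is refused whole. "claw" is the opening, from 0 (shut) to 1 (fully open), set as the call begins (left out, the last holds). The fingers move at their own pace and stop on an object; the grip force is fixed at half the most. Time passes only in rows, so rows that do not move let the fingers close. It gives the time, the measured TCP pose, the force and the opening at its end, in the units of the state.
- robot.get_obs(): the state, without advancing time (a new reading comes with each control period).
- cams.snapshot(name): name is "scene" or "side" or "wrist"; returns a dict with "img" (420x560x3 uint8, red, green, blue), "mtx" (3x3 intrinsics, pixels), "origin" and "attitude" of the camera in the world. Camera axes: x right, y down, z forward; pixel columns grow to the right and rows downward; lengths in m; the calibration is good to about 2 mm. A picture is of the moment at which its call begins. There is no depth.
- ticket.close_job(): hands the job in, once; it reports no verdict.
Trained networks look in a picture, given as the dict that the camera call returned (one of the last four; its "shot" number tells which), for a name from the list of things; names that differ only in an ending like _2 or _b are one class to them, and where a whole thing is asked for, a point or a joint stands for the part that bears it (a point fixed in the world has none). Each returns a list of dicts, best first, with "p" (0 to 1); they miss things now and then, are a little off and sometimes report something else, mostly with a low value. They report only what shows in the picture. A call takes as long as a camera call. They do not tell look-alikes from the thing itself.
- cams.look_for(thing, picture): "bbox" ([left, top, width, height] in pixels, round what is visible of it).
The state is a dict: "time": time; "joint_positions": joint angles; "qvel": joint speeds; "joint_torque": joint torques, N m; "tool_pos": TCP position; "ee_rot": TCP orientation; "wrist_force": force on the tool from outside, world axes, zero at the start; "wrist_torque": the same for the moment, N m; "width": finger opening in m.
Only numpy, scipy, OpenCV 4.12 (cv2) and the standard library are available. Lean on these libraries where they do the work, as an engineer would, in place of code of your own. Each camera call takes 0.05 s, during which the arm holds its last target.

TASK

Stack the parts-basket set on the upright spindle of the drive stand: first the wide support dish, then the white spacer ring on it, and last the clamp cap with the bar grip. The cap's slot has to go over the blade on top of the spindle, so rest it there lightly and turn it anticlockwise by feel until it drops, then lower it fully home on the spacer and let go. Set and press everything gently, never harder than a light push of a finger, and leave the other things on the bench where they are.

Things in the scene. Friction and masses are not known exactly. Their poses are not given: they have to be found in the camera images.
- stand: Drive stand fixed to the worktop, upright: round aluminium foot 68 mm in diameter, 14 mm high, flat on top (62 mm), with a black line on the top along its +x axis. Origin: centre of the foot's underside, z up. On its axis stands the steel spindle, a round post 16 mm in diameter up to 48 mm above the origin, with a blade on top. A firm brake keeps the spindle from turning.
- post_top (a point): Centre of the round post's end, 48 mm above the stand's origin, axes as the stand's. The upright blade on it, 15 mm long and 5 mm thick, reaches to 60 mm. Its long direction is NOT measured: it is turned 0.2 to 1.4 rad anticlockwise (seen from above) from the stand's +x. The cap's slot clears it by 1 mm all round, which allows about 0.13 rad either way.
- support_dish: Wide shallow steel dish with a perforated floor and a hub, 56 mm in diameter, 14 mm high, rim 3 mm thick, floor 4 mm, hub 34 mm in diameter and 14 mm high with a through hole 19 mm in diameter. Loose, upright, goes on first and rests on the foot's top. Origin: centre of the underside, z up. Lift it by the outside of the rim.
- spacer: White plain ring, 31 mm outer diameter, 22 mm high, through hole 19 mm. Loose, upright; rests on the dish's hub, underside 28 mm above the stand's origin. Origin: centre of the underside, z up.
- clamp_cap: Grey round cap 36 mm in diameter, 16 mm high, with a bar grip 34 mm long (along x), 10 mm thick (along y), rising from 16 to 32 mm. Underneath, a slot 17 mm long along x, 7 mm wide, 12 mm deep; half a turn makes no difference. Origin: centre of the underside, z up. Blocked by the blade the underside stays 60 mm above the stand's origin; home on the spacer it is at 50 mm.
- spool: Bystander: small spool of brass wire, 28 mm in diameter, 14 mm high; not to be moved. Origin: centre of the underside.
- dust_cup: Bystander: clear round cup, 28 mm in diameter, 14 mm high; not to be moved. Origin: centre of the underside.
- tube_cap: Bystander: white cap, 22 mm in diameter, 10 mm high, no hole; not to be moved. Origin: centre of the underside.
- loupe: Bystander: black eye loupe, 34 mm in diameter, 34 mm high; not to be moved. Origin: centre of the underside.
- oiler: Bystander: slim oiler with an aluminium grip lying flat, 8 mm thick, 115 mm long; not to be moved. Origin: middle of the underside.
Not all that is in view belongs to the job. Leave any blue look-alike of the clamp_cap alone.

How it is judged:
On the way, in this order (a step that is already met when the one before it is completed fails the run):
1. the support dish lies flat on the stand's foot, on the spindle, let go, before the spacer (z of support_dish in the frame of stand below 0.0155 m and horizontal distance between support_dish and stand below 0.003 m and contact force between support_dish and the fingers below 0.1 N and horizontal distance between spacer and stand above 0.03 m), for 0.2 s.
2. the spacer stands on the dish's hub, on the spindle, let go, before the cap (z of spacer in the frame of stand below 0.0295 m and horizontal distance between spacer and stand below 0.003 m and contact force between spacer and the fingers below 0.1 N and horizontal distance between clamp_cap and stand above 0.03 m), for 0.2 s.
At the end, for the whole second after the job is handed in: Dish, spacer and cap are on the spindle in this order, each centred within 3 mm, level within 0.06 rad and fully down: undersides 14, 28 and 50 mm above the stand's origin within 1.5 mm, all released and at rest (z of support_dish in the frame of stand between 0.0125 and 0.0155 m and horizontal distance between each of support_dish, spacer, clamp_cap and stand below 0.003 m and z of spacer in the frame of stand between 0.0265 and 0.0295 m and z of clamp_cap in the frame of stand between 0.0485 and 0.0515 m and angle between each of support_dish, spacer, clamp_cap's own z axis and vertical below 0.06 rad and linear speed of each of clamp_cap, spacer, support_dish below 0.01 m/s); the robot touches nothing.
It fails at once if the stand, its spindle or the stack on it is pushed with more than 30 N (contact force between stand and anything else above 30 N).
It fails at once if a bystander is moved more than 20 mm (distance of any of spool, dust_cup, tube_cap, loupe, oiler from where it was at the start of the episode above 0.02 m).
It also fails if it takes over 72 s, if anything falls off the work surface, if the arm or the gripper's body presses on something with over 40 N, if the wrist force passes 120 N, or if a joint passes its speed limit or range.

## Working session

There is one attempt and no reset: what is moved stays moved. The work goes in short steps, Python scripts to look and compute and a tool call to move; the robot and the scene stay as the last step left them, time stands still between calls to the robot, and variables do not carry over. Pictures are saved under pics/ and viewed, and the job is handed in when it is done.

Besides the shell and the picture viewer there is one more tool, called after ">>>" in YAML: its name, and indented under it one key for each argument. jog_arm: Moves the arm, as the interface text tells. Its arguments: {"type":"object","properties":{"series":{"type":"array","items":{"type":"object","properties":{"x":{"type":"number"},"y":{"type":"number"},"z":{"type":"number"},"rx":{"type":"number"},"ry":{"type":"number"},"rz":{"type":"number"}}}},"claw":{"type":"number"}},"required":["series"]}

```bash
ls; mkdir -p pics
cat > h.py <<'E'
import numpy as np, cv2
from bench import robot, cams, ticket
def save(s,n): cv2.imwrite('pics/'+n,s['img'][:,:,::-1])
E
python3 - <<'E'
from h import *
o=robot.get_obs(); print(o)
for n in ['scene','side','wrist']:
    s=cams.snapshot(n); save(s,n+'0.png'); print(n,s['mtx'],s['origin'],s['attitude'],s['shot'])
    for t in ['stand','support_dish','spacer','clamp_cap','spool','dust_cup','tube_cap','loupe','oiler']:
        print(t,[(np.round(d['bbox']).tolist(),round(d['p'],2)) for d in cams.look_for(t,s)][:3])
print(robot.get_obs()['time'])
E
```

```text
pics
{'time': 0.0, 'joint_positions': array([-1.22911338e+00,  8.79580477e-02,  1.37221568e+00, -2.36293008e-05,
        1.68358517e+00, -1.03080563e-01]), 'qvel': array([-8.45887286e-04,  4.84184811e-05,  1.01773483e-03, -8.08086865e-04,
        4.39080911e-04,  1.65750180e-05]), 'joint_torque': array([ 1.15362087e-03, -3.40173805e+01, -3.02429545e+01,  7.17543438e-02,
        3.28871305e-02, -1.82143967e-04]), 'tool_pos': array([ 0.23645281, -0.4959877 ,  0.20432207]), 'ee_rot': array([-3.14139311e+00,  2.15716609e-03, -1.12603524e+00]), 'wrist_force': array([-0.08718819, -0.22463709, -0.00804114]), 'wrist_torque': array([-0.0002248 ,  0.01150244,  0.0256334 ]), 'width': 0.09367287212959552}
scene [[437.77366867   0.         281.58000272]
 [  0.         437.77366867 212.85420806]
 [  0.           0.           1.        ]] [-0.31393478  0.56095689  0.51215986] [-1.99364298 -0.02624777 -2.11479588] 1
stand [([213.0, 230.0, 28.0, 26.0], 0.7), ([178.0, 265.0, 18.0, 21.0], 0.28)]
support_dish []
spacer [([285.0, 231.0, 10.0, 8.0], 0.52)]
clamp_cap [([265.0, 237.0, 18.0, 18.0], 0.59), ([
[... 490 characters left out ...]
, 268.0, 29.0, 22.0], 0.84)]
spacer [([248.0, 221.0, 15.0, 12.0], 0.69)]
clamp_cap [([285.0, 292.0, 22.0, 26.0], 0.88), ([255.0, 246.0, 17.0, 19.0], 0.82), ([225.0, 208.0, 17.0, 17.0], 0.52)]
spool [([307.0, 224.0, 8.0, 12.0], 0.5)]
dust_cup [([329.0, 253.0, 13.0, 12.0], 0.41)]
tube_cap []
loupe [([212.0, 182.0, 9.0, 14.0], 0.54)]
oiler [([326.0, 282.0, 26.0, 4.0], 0.62)]
wrist [[350.63309854   0.         282.86321497]
 [  0.         350.63309854 207.29672279]
 [  0.           0.           1.        ]] [ 0.29705636 -0.46799709  0.38395575] [ 2.90923359e+00  1.51342393e-04 -1.12731069e+00] 3
stand []
support_dish []
spacer []
clamp_cap []
spool []
dust_cup []
tube_cap []
loupe []
oiler []
1.5
```

View pics/scene0.png

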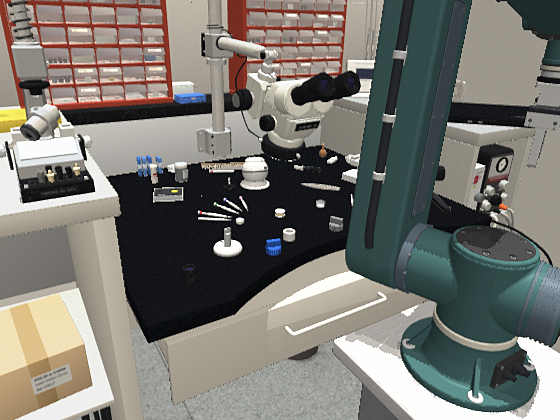

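View pics/side0.png

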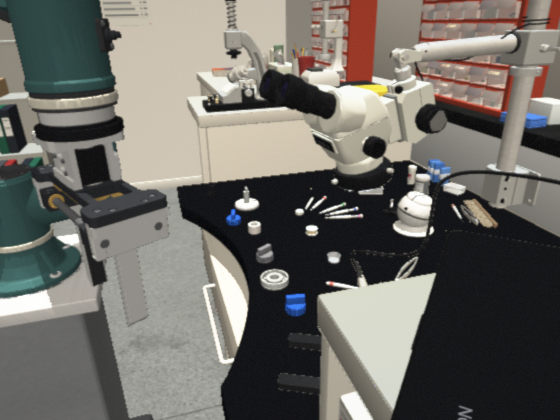

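View pics/wrist0.png

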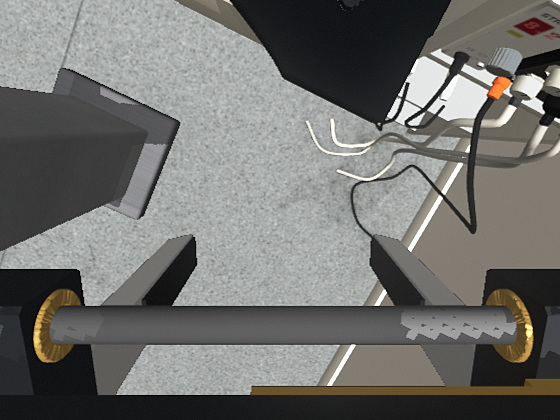

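```bash
python3 -c "
import cv2
a=cv2.imread('pics/side0.png')[170:330,190:380];cv2.imwrite('pics/side0c.png',cv2.resize(a,None,fx=3.7,fy=3.7,interpolation=2))
a=cv2.imread('pics/scene0.png')[180:300,160:360];cv2.imwrite('pics/scene0c.png',cv2.resize(a,None,fx=4,fy=4,interpolation=2))"
```

```text
(no output)
```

View pics/side0c.png

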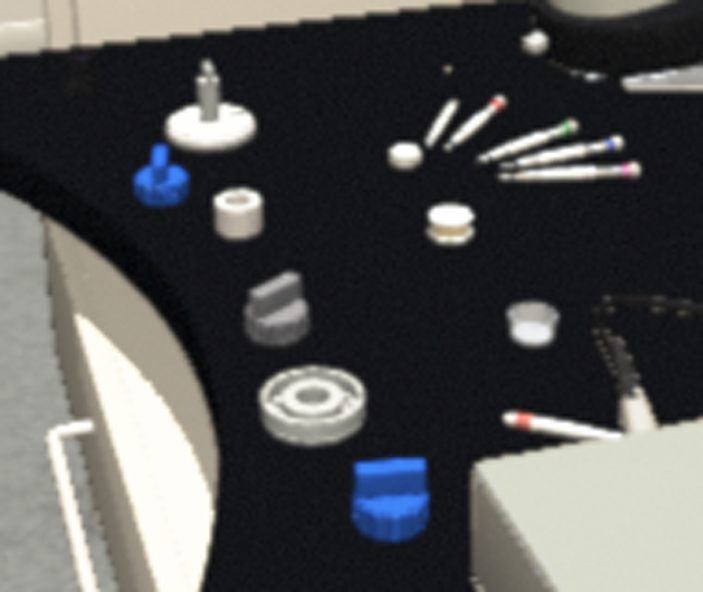

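View pics/scene0c.png

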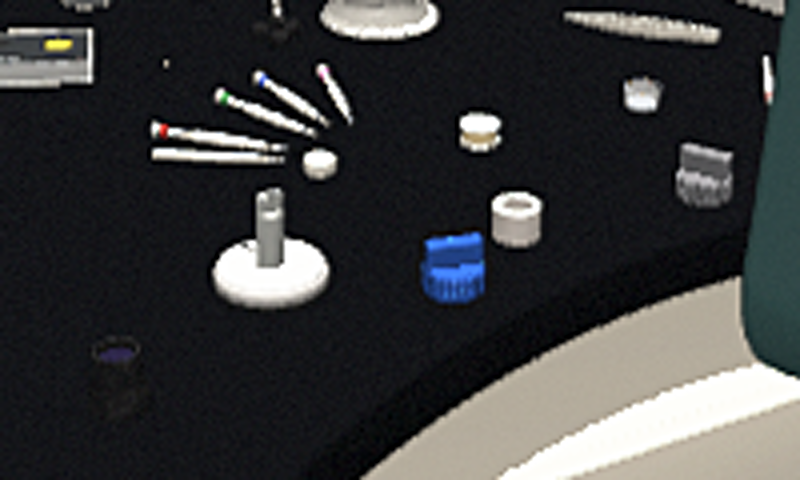

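The side view shows the grey cap at (265,253), with blue look-alikes at (234,217) and (295,304). The spacer is the white ring with a hole at (254,228), as distinct from tube_cap (299,211) and spool (312,230). The dish is at (274,279) and the stand at (248,200). I pick the grey cap and the white ring, and locate both now.

```bash
cat >> h.py <<'E'
from scipy.spatial.transform import Rotation as R
def rot(a): return R.from_euler('xyz',a).as_matrix()
def bp(s,u,v,z):
    d=rot(s['attitude'])@np.linalg.inv(s['mtx'])@[u,v,1]; o=np.array(s['origin']); return o+d*(z-o[2])/d[2]
def pj(s,P):
    p=s['mtx']@(rot(s['attitude']).T@(np.array(P)-s['origin'])); return p[:2]/p[2]
E
python3 - <<'E'
from h import *
s=cams.snapshot('side')
for n,u,v,z in [('stand post',248,189,.055),('standfoot',247,204.5,.007),('dish',274,279,.007),('spacer',254.2,227.5,.011),('cap',264.5,257,.008),('blue',234,219,.008),('blue2',295.5,309,.008),('spool',312,230,.007),('tube',299.5,212,.005),('cup',334,257.5,.007),('post top ',246.5,187,.06)]:
    print(n,bp(s,u,v,z).round(4))
s=cams.snapshot('scene')
for n,u,v,z in [('foot',228,248,.007),('posttop',227.5,228,.06),('spacer',289,235,.011),('cap',336,226,.008),('loupe',189.5,275,.017),('blue',273.5,248,.008)]:
    print(n,bp(s,u,v,z).round(4))
E
```

```text
stand post [0.5291 0.1819 0.055 ]
standfoot [0.5248 0.1859 0.007 ]
dish [ 0.4928 -0.2095  0.007 ]
spacer [0.508 0.026 0.011]
cap [ 0.4966 -0.1195  0.008 ]
blue [0.4705 0.0986 0.008 ]
blue2 [ 0.5025 -0.3176  0.008 ]
spool [ 0.6429 -0.025   0.007 ]
tube [0.6506 0.093  0.005 ]
cup [ 0.6413 -0.167   0.007 ]
post top  [0.5259 0.1857 0.06  ]
foot [0.5257 0.1861 0.007 ]
posttop [0.5254 0.1861 0.06  ]
spacer [0.5079 0.0267 0.011 ]
cap [ 0.498  -0.1143  0.008 ]
loupe [0.4417 0.312  0.017 ]
blue [0.4728 0.0921 0.008 ]
```

```bash
cat >> h.py <<'E'
import json,math
def plan(tx,ty,tz,yaw,step=0.03,n=None,nd=3):
    o=robot.get_obs(); p=np.array(o['tool_pos']); r=R.from_euler('xyz',o['ee_rot'])
    t=np.array([tx,ty,tz]); rt=R.from_euler('xyz',[math.pi,0,yaw])
    rv=(r.inv()*rt).as_rotvec(); ang=np.degrees(np.linalg.norm(rv))
    n=n or max(1,math.ceil(np.linalg.norm(t-p)/step),math.ceil(ang/7))
    rows=[]
    for i in range(n):
        ri=r*R.from_rotvec(rv*i/n); d=ri.inv().apply((t-p)/n)
        row={k:round(float(v),nd) for k,v in zip('xyz',d)}; row.update({k:round(float(np.degrees(v)/n),1) for k,v in zip(['rx','ry','rz'],rv)})
        rows.append({k:v for k,v in row.items() if v})
    print('pose',p.round(4),np.array(o['ee_rot']).round(4),'t',o['time'],'n',n); print(json.dumps(rows))
E
python3 - <<'E'
from h import *
plan(0.49,-0.21,0.2,0)
import itertools
E
```

```text
pose [ 0.2367 -0.4965  0.2055] [ 3.1416e+00 -1.0000e-04 -1.1260e+00] t 1.6 n 13
[{"x": -0.012, "y": -0.027, "rz": -5.0}, {"x": -0.009, "y": -0.028, "rz": -5.0}, {"x": -0.007, "y": -0.029, "rz": -5.0}, {"x": -0.004, "y": -0.029, "rz": -5.0}, {"x": -0.002, "y": -0.029, "rz": -5.0}, {"x": 0.001, "y": -0.029, "rz": -5.0}, {"x": 0.003, "y": -0.029, "rz": -5.0}, {"x": 0.006, "y": -0.029, "rz": -5.0}, {"x": 0.008, "y": -0.028, "rz": -5.0}, {"x": 0.011, "y": -0.027, "rz": -5.0}, {"x": 0.013, "y": -0.026, "rz": -5.0}, {"x": 0.015, "y": -0.025, "rz": -5.0}, {"x": 0.018, "y": -0.024, "rz": -5.0}]
```

>>> jog_arm:
  series:
    - {"x": -0.012, "y": -0.027, "rz": -5.0}
    - {"x": -0.009, "y": -0.028, "rz": -5.0}
    - {"x": -0.007, "y": -0.029, "rz": -5.0}
    - {"x": -0.004, "y": -0.029, "rz": -5.0}
    - {"x": -0.002, "y": -0.029, "rz": -5.0}
    - {"x": 0.001, "y": -0.029, "rz": -5.0}
    - {"x": 0.003, "y": -0.029, "rz": -5.0}
    - {"x": 0.006, "y": -0.029, "rz": -5.0}
    - {"x": 0.008, "y": -0.028, "rz": -5.0}
    - {"x": 0.011, "y": -0.027, "rz": -5.0}
  claw: 1

```text
invalid input
```

Run:
```python
from h import *
s=cams.snapshot('wrist');save(s,'w1.png')
print(cams.look_for('support_dish',s)[:2])
plan(0.49,-0.21,0.2,0)
```

```text
[]
pose [ 0.2367 -0.4965  0.2055] [ 3.1416e+00 -1.0000e-04 -1.1260e+00] t 1.7 n 13
[{"x": -0.012, "y": -0.027, "rz": -5.0}, {"x": -0.009, "y": -0.028, "rz": -5.0}, {"x": -0.007, "y": -0.029, "rz": -5.0}, {"x": -0.004, "y": -0.029, "rz": -5.0}, {"x": -0.002, "y": -0.029, "rz": -5.0}, {"x": 0.001, "y": -0.029, "rz": -5.0}, {"x": 0.003, "y": -0.029, "rz": -5.0}, {"x": 0.006, "y": -0.029, "rz": -5.0}, {"x": 0.008, "y": -0.028, "rz": -5.0}, {"x": 0.011, "y": -0.027, "rz": -5.0}, {"x": 0.013, "y": -0.026, "rz": -5.0}, {"x": 0.015, "y": -0.025, "rz": -5.0}, {"x": 0.018, "y": -0.024, "rz": -5.0}]
```

View pics/w1.png

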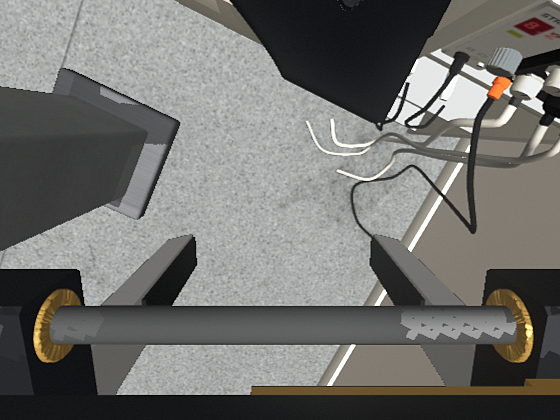

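>>> jog_arm:
  series:
    - {"x": -0.012, "y": -0.027, "z": 0, "rx": 0, "ry": 0, "rz": -5.0}
    - {"x": -0.009, "y": -0.028, "z": 0, "rx": 0, "ry": 0, "rz": -5.0}

```text
time: 1.87
tool_pos: [0.273, -0.4546, 0.2046]
ee_rot: [3.139, 0.0, -0.954]
wrist_force: [0.3, 0.0, 0.6]
width: 0.094
```

```bash
sed -i 's/rows.append({k:v for k,v in row.items() if v})/rows.append({k:(v or 0) for k,v in row.items()})/' h.py
python3 - <<'E'
from h import *
plan(0.49,-0.21,0.2,0)
E
```

```text
pose [ 0.273  -0.4546  0.2046] [ 3.1393e+00  3.0000e-04 -9.5390e-01] t 1.8667 n 11
[{"x": -0.007, "y": -0.029, "z": 0, "rx": 0, "ry": 0, "rz": -5.0}, {"x": -0.004, "y": -0.029, "z": 0, "rx": 0, "ry": 0, "rz": -5.0}, {"x": -0.002, "y": -0.03, "z": 0, "rx": 0, "ry": 0, "rz": -5.0}, {"x": 0.001, "y": -0.03, "z": 0, "rx": 0, "ry": 0, "rz": -5.0}, {"x": 0.004, "y": -0.03, "z": 0, "rx": 0, "ry": 0, "rz": -5.0}, {"x": 0.006, "y": -0.029, "z": 0, "rx": 0, "ry": 0, "rz": -5.0}, {"x": 0.009, "y": -0.028, "z": 0, "rx": 0, "ry": 0, "rz": -5.0}, {"x": 0.011, "y": -0.028, "z": 0, "rx": 0, "ry": 0, "rz": -5.0}, {"x": 0.013, "y": -0.027, "z": 0, "rx": 0, "ry": 0, "rz": -5.0}, {"x": 0.016, "y": -0.025, "z": 0, "rx": 0, "ry": 0, "rz": -5.0}, {"x": 0.018, "y": -0.024, "z": 0, "rx": 0, "ry": 0, "rz": -5.0}]
```

>>> jog_arm:
  series:
    - {"x": -0.007, "y": -0.029, "z": 0, "rx": 0, "ry": 0, "rz": -5.0}
    - {"x": -0.004, "y": -0.029, "z": 0, "rx": 0, "ry": 0, "rz": -5.0}
    - {"x": -0.002, "y": -0.03, "z": 0, "rx": 0, "ry": 0, "rz": -5.0}
    - {"x": 0.001, "y": -0.03, "z": 0, "rx": 0, "ry": 0, "rz": -5.0}
    - {"x": 0.004, "y": -0.03, "z": 0, "rx": 0, "ry": 0, "rz": -5.0}
    - {"x": 0.006, "y": -0.029, "z": 0, "rx": 0, "ry": 0, "rz": -5.0}
    - {"x": 0.009, "y": -0.028, "z": 0, "rx": 0, "ry": 0, "rz": -5.0}
    - {"x": 0.011, "y": -0.028, "z": 0, "rx": 0, "ry": 0, "rz": -5.0}
    - {"x": 0.013, "y": -0.027, "z": 0, "rx": 0, "ry": 0, "rz": -5.0}
    - {"x": 0.016, "y": -0.025, "z": 0, "rx": 0, "ry": 0, "rz": -5.0}
    - {"x": 0.018, "y": -0.024, "z": 0, "rx": 0, "ry": 0, "rz": -5.0}

```text
time: 2.78
tool_pos: [0.4934, -0.1929, 0.2049]
ee_rot: [3.138, -0.001, 0.05]
wrist_force: [-0.8, 0.1, -0.2]
width: 0.0944
```

Run:
```python
from h import *
s=cams.snapshot('wrist');save(s,'w2.png')
for n,z in [('support_dish',.014),('clamp_cap',.016)]:
    for d in cams.look_for(n,s)[:3]:
        l,t,w,h=d['bbox']; print(n,round(d['p'],2),np.round([l,t,w,h]),bp(s,l+w/2,t+h/2,z/2).round(4))
plan(0.49,-0.21,0.2,0)
```

```text
support_dish 0.63 [257. 177.  50.  53.] [ 0.4934 -0.2117  0.007 ]
clamp_cap 0.98 [270. 272.  35.  31.] [ 0.5058 -0.311   0.008 ]
clamp_cap 0.84 [272.  96.  35.  36.] [ 0.4973 -0.1164  0.008 ]
pose [ 0.4934 -0.1926  0.2046] [3.1383 0.     0.0489] t 2.9333 n 1
[{"x": -0.004, "y": 0.017, "z": 0.005, "rx": 0.2, "ry": 0, "rz": 2.8}]
```

View pics/w2.png

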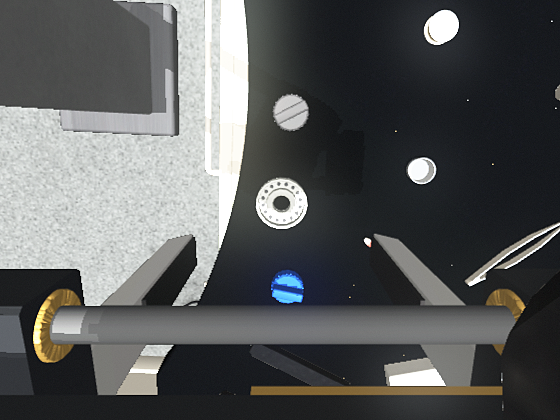

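```bash
cat >> h.py <<'E'
def blob(s,u,v,r,thr):
    g=cv2.cvtColor(s['img'],cv2.COLOR_RGB2GRAY); m=np.zeros_like(g); cv2.circle(m,(int(u),int(v)),int(r),255,-1)
    b=((g>thr)&(m>0)).astype(np.uint8); c,_=cv2.findContours(b,cv2.RETR_EXTERNAL,cv2.CHAIN_APPROX_NONE); c=max(c,key=cv2.contourArea)
    h=cv2.convexHull(c); return cv2.minEnclosingCircle(h),cv2.fitEllipse(h)
def mx(d,s,z):
    l,t,w,h=d['bbox']; return bp(s,l+w/2,t+h/2,z)
E
python3 - <<'E'
from h import *
s=cams.snapshot('wrist')
for th in (60,90):
  (c,r),e=blob(s,282,203,36,th); print(c,r,e,bp(s,*c,.012).round(4),bp(s,*e[0],.012).round(4))
  (c,r),e=blob(s,291,112,26,th); print(c,r,e,bp(s,*c,.016).round(4))
a,b=bp(s,277,121,.032),bp(s,303,103,.032);print(a,b,np.arctan2(*(b-a)[1::-1]))
a=s['img'][85:235,230:360];save({'img':cv2.resize(a,None,fx=5,fy=4,interpolation=cv2.INTER_CUBIC)[:600]},'w2c.png')
E
```

```text
(274.54742431640625, 201.8567352294922) 33.04778289794922 ((275.79620361328125, 202.20777893066406), (60.77703857421875, 63.376373291015625), 173.20700073242188) [ 0.4855 -0.209   0.012 ] [ 0.4869 -0.2093  0.012 ]
(286.3345947265625, 110.89605712890625) 23.091949462890625 ((286.20416259765625, 111.21556091308594), (42.890499114990234, 44.212059020996094), 100.42049407958984) [ 0.4935 -0.1136  0.016 ]
(281.24176025390625, 203.0153350830078) 26.338163375854492 ((281.1612243652344, 203.2325439453125), (51.75151443481445, 52.274349212646484), 151.14234924316406) [ 0.4928 -0.21    0.012 ] [ 0.4927 -0.2102  0.012 ]
(290.3648681640625, 112.06756591796875) 19.00727653503418 ((290.307861328125, 112.19801330566406), (36.54093933105469, 37.73775863647461), 175.83383178710938) [ 0.4976 -0.1145  0.016 ]
[ 0.484774   -0.12401848  0.032     ] [ 0.50897915 -0.10606194  0.032     ] 0.6382630939322904
```

View pics/w2c.png

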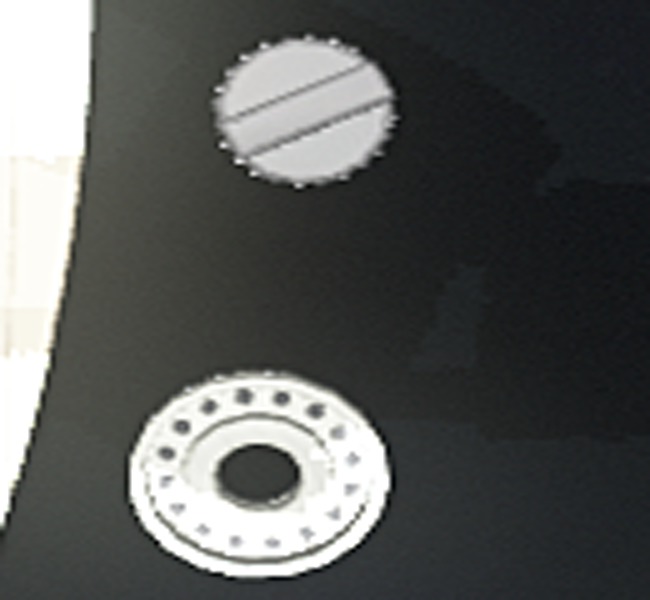

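Run:
```python
from h import *
plan(0.493,-0.2101,0.05,0,n=8)
```

```text
pose [ 0.4927 -0.1938  0.2046] [3.1378e+00 3.0000e-04 4.6500e-02] t 2.9833 n 8
[{"x": 0, "y": 0.002, "z": 0.019, "rx": 0, "ry": 0, "rz": 0.3}, {"x": 0, "y": 0.002, "z": 0.019, "rx": 0, "ry": 0, "rz": 0.3}, {"x": 0, "y": 0.002, "z": 0.019, "rx": 0, "ry": 0, "rz": 0.3}, {"x": 0, "y": 0.002, "z": 0.019, "rx": 0, "ry": 0, "rz": 0.3}, {"x": 0, "y": 0.002, "z": 0.019, "rx": 0, "ry": 0, "rz": 0.3}, {"x": 0, "y": 0.002, "z": 0.019, "rx": 0, "ry": 0, "rz": 0.3}, {"x": 0, "y": 0.002, "z": 0.019, "rx": 0, "ry": 0, "rz": 0.3}, {"x": 0, "y": 0.002, "z": 0.019, "rx": 0, "ry": 0, "rz": 0.3}]
```

>>> jog_arm:
  series:
    - {"x": 0, "y": 0.004, "z": 0.005, "rx": 0.2, "ry": 0, "rz": 1}
    - {"x": 0, "y": 0.004, "z": 0.02, "rx": 0, "ry": 0, "rz": 1}
    - {"x": 0, "y": 0.004, "z": 0.025, "rx": 0, "ry": 0, "rz": 0.5}
    - {"x": 0, "y": 0.003, "z": 0.025, "rx": 0, "ry": 0, "rz": 0}
    - {"x": 0, "y": 0.002, "z": 0.025, "rx": 0, "ry": 0, "rz": 0}
    - {"x": 0, "y": 0, "z": 0.025, "rx": 0, "ry": 0, "rz": 0}
    - {"x": 0, "y": 0, "z": 0.015, "rx": 0, "ry": 0, "rz": 0}
    - {"x": 0, "y": 0, "z": 0, "rx": 0, "ry": 0, "rz": 0}

```text
time: 3.65
tool_pos: [0.4877, -0.2254, 0.0604]
ee_rot: [3.135, -0.004, -0.028]
wrist_force: [-0.5, -0.5, 0.3]
width: 0.0941
```

Run:
```python
from h import *
s=cams.snapshot('wrist');save(s,'w3.png')
for d in cams.look_for('support_dish',s)[:2]: print(d, mx(d,s,.012))
plan(0.493,-0.2101,0.004,0,n=4)
```

```text
{'bbox': [247.0, 159.0, 83.1, 86.3], 'p': 0.98} [ 0.49251011 -0.20961806  0.012     ]
pose [ 0.4896 -0.226   0.0637] [ 3.1324 -0.0085 -0.0275] t 3.75 n 4
[{"x": 0.001, "y": -0.004, "z": 0.015, "rx": 0.1, "ry": -0.1, "rz": -0.4}, {"x": 0.001, "y": -0.004, "z": 0.015, "rx": 0.1, "ry": -0.1, "rz": -0.4}, {"x": 0.001, "y": -0.004, "z": 0.015, "rx": 0.1, "ry": -0.1, "rz": -0.4}, {"x": 0.001, "y": -0.004, "z": 0.015, "rx": 0.1, "ry": -0.1, "rz": -0.4}]
```

View pics/w3.png

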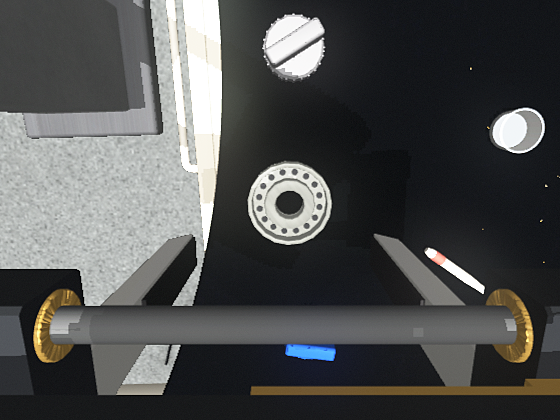

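>>> jog_arm:
  series:
    - {"x": 0.002, "y": -0.008, "z": 0.01, "rx": 0.3, "ry": -0.2, "rz": -0.8}
    - {"x": 0.001, "y": -0.006, "z": 0.01, "rx": 0.2, "ry": -0.2, "rz": -0.6}
    - {"x": 0, "y": 0, "z": 0, "rx": 0, "ry": 0, "rz": 0}
    - {"x": 0, "y": 0, "z": 0, "rx": 0, "ry": 0, "rz": 0}

```text
time: 4.08
tool_pos: [0.496, -0.2141, 0.0472]
ee_rot: [3.137, -0.01, -0.004]
wrist_force: [0.5, 0.2, 0.7]
width: 0.0944
```

Run:
```python
from h import *
plan(0.493,-0.2100,0.004,0,n=4)
```

```text
pose [ 0.496  -0.2141  0.0472] [ 3.1372 -0.0095 -0.0044] t 4.0833 n 4
[{"x": -0.001, "y": -0.001, "z": 0.011, "rx": 0.1, "ry": -0.1, "rz": -0.1}, {"x": -0.001, "y": -0.001, "z": 0.011, "rx": 0.1, "ry": -0.1, "rz": -0.1}, {"x": -0.001, "y": -0.001, "z": 0.011, "rx": 0.1, "ry": -0.1, "rz": -0.1}, {"x": -0.001, "y": -0.001, "z": 0.011, "rx": 0.1, "ry": -0.1, "rz": -0.1}]
```

>>> jog_arm:
  series:
    - {"x": -0.003, "y": -0.004, "z": 0.012, "rx": 0.2, "ry": -0.5, "rz": -0.2}
    - {"x": 0, "y": 0, "z": 0, "rx": 0, "ry": 0, "rz": 0}

```text
time: 4.25
tool_pos: [0.4939, -0.2098, 0.0355]
ee_rot: [3.14, -0.002, 0.0]
wrist_force: [-0.5, 0.8, -0.3]
width: 0.0937
```

Run:
```python
from h import *
for i in range(3):
  s=cams.snapshot('wrist'); plan(0.493,-0.2100,0.004,0,n=1,nd=4)
save(s,'w4.png')
```

```text
pose [ 0.495  -0.2106  0.037 ] [ 3.1381e+00 -5.0000e-03  2.0000e-04] t 4.3 n 1
[{"x": -0.0022, "y": -0.0007, "z": 0.0329, "rx": 0.2, "ry": -0.3, "rz": 0}]
pose [ 0.4955 -0.211   0.0376] [ 3.1375e+00 -6.1000e-03 -1.0000e-04] t 4.35 n 1
[{"x": -0.0027, "y": -0.0011, "z": 0.0336, "rx": 0.2, "ry": -0.3, "rz": 0}]
pose [ 0.4956 -0.2112  0.038 ] [ 3.1371e+00 -6.6000e-03 -2.0000e-04] t 4.4 n 1
[{"x": -0.0029, "y": -0.0014, "z": 0.0339, "rx": 0.3, "ry": -0.4, "rz": 0}]
```

View pics/w4.png

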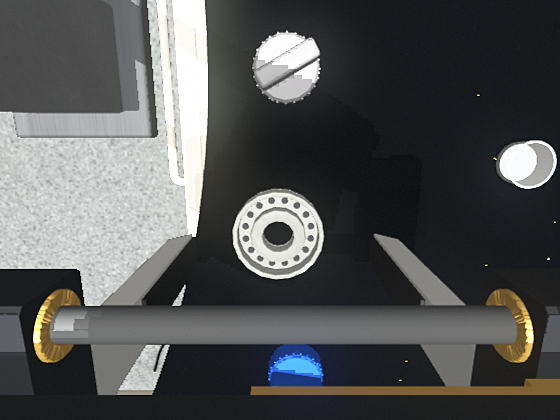

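>>> jog_arm:
  series:
    - {"x": -0.003, "y": -0.001, "z": 0.012, "rx": 0.2, "ry": -0.4, "rz": 0}
    - {"x": 0, "y": 0, "z": 0.012, "rx": 0, "ry": 0, "rz": 0}
    - {"x": 0, "y": 0, "z": 0.004, "rx": 0, "ry": 0, "rz": 0}

```text
time: 4.65
tool_pos: [0.4943, -0.2113, 0.0106]
ee_rot: [3.138, -0.004, -0.0]
wrist_force: [-0.6, 0.6, -0.5]
width: 0.094
```

Run:
```python
from h import *
for i in range(2):
  s=cams.snapshot('wrist')
print(cams.look_for('support_dish',s))
(c,r),e=blob(s,278,240,52,90); print(c,r,bp(s,*c,.013)) 
plan(0.493,-0.2100,0.004,0,n=1,nd=4)
```

```text
[{'bbox': [226.9, 195.4, 103.8, 104.2], 'p': 0.73}]
(279.0, 245.0) 51.41994094848633 [ 0.49221584 -0.20673563  0.013     ]
pose [ 0.4947 -0.2115  0.0117] [ 3.1377e+00 -4.5000e-03 -2.0000e-04] t 4.8 n 1
[{"x": -0.0017, "y": -0.0015, "z": 0.0077, "rx": 0.2, "ry": -0.3, "rz": 0}]
```

>>> jog_arm:
  series:
    - {"x": -0.002, "y": -0.003, "z": 0.006, "rx": 0.2, "ry": -0.3, "rz": 0}
    - {"x": 0, "y": 0, "z": 0.001, "rx": 0, "ry": 0, "rz": 0}

```text
time: 4.97
tool_pos: [0.4933, -0.2088, 0.0053]
ee_rot: [3.141, -0.001, -0.001]
wrist_force: [-0.7, 0.6, -0.7]
width: 0.094
```

Run:
```python
from h import *
for i in range(2):
  s=cams.snapshot('wrist')
save(s,'w5.png')
plan(0.493,-0.209,0.004,0,n=1,nd=4)
```

```text
pose [ 0.4941 -0.2094  0.0062] [ 3.1393e+00 -2.4000e-03 -5.0000e-04] t 5.0667 n 1
[{"x": -0.0011, "y": -0.0005, "z": 0.0022, "rx": 0.1, "ry": -0.1, "rz": 0}]
```

View pics/w5.png

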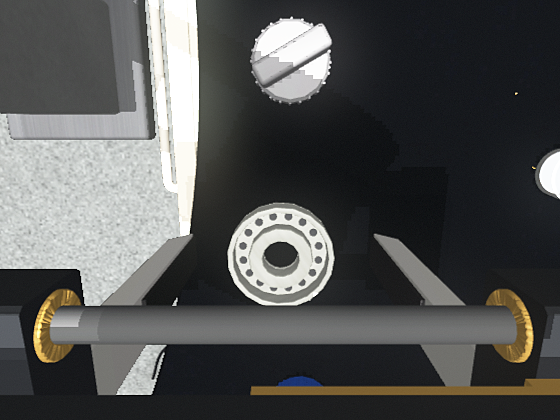

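Run:
```python
from h import *
s=cams.snapshot('wrist')
o=robot.get_obs();t=o['tool_pos'];print(t,pj(s,t))
for dx in(-.047,.047): print(pj(s,t+np.array([dx,0,0])),pj(s,t+np.array([dx,0.008,0])))
for y in(-.211,-.209,-.207):
  c=[ [.493+.028*math.cos(a),y+.028*math.sin(a),.014] for a in np.linspace(0,6.28,60)]
  q=np.array([pj(s,p) for p in c]); print(y,q.min(0),q.max(0))
g=cv2.cvtColor(s['img'],cv2.COLOR_RGB2GRAY); print(g[190:310,281][::1].tolist()); print(g[254,220:345].tolist())
```

```text
[ 0.49418074 -0.20954297  0.00636884] [282.31511625 251.16025336]
[194.95368832 251.3689087 ] [194.05309021 237.199194  ]
[369.61002956 250.95175689] [370.44489589 236.78879443]
-0.211 [225.9446109  206.44252696] [334.09166524 307.99184107]
-0.209 [225.79154065 202.53491055] [334.21599185 304.60593222]
-0.207 [225.63768227 198.60647012] [334.34095704 301.20323187]
[31, 29, 31, 32, 30, 32, 33, 34, 31, 29, 31, 33, 88, 141, 121, 120, 114, 158, 247, 243, 234, 225, 222, 241, 237, 238, 239, 237, 236, 236, 236, 238, 239, 206, 103, 118, 120, 122, 154, 227, 240, 237, 237, 234, 233, 231, 227, 224, 223, 226, 222, 86, 34, 42, 45, 45, 45, 47, 46, 45, 46, 47, 43, 45, 46, 46, 44, 43, 45, 45, 45, 46, 45, 44, 43, 38, 91, 192, 149, 120, 120, 120, 125, 126, 124, 154, 221, 241, 234, 231, 229, 227, 227, 226, 225, 222, 217, 223, 233, 231, 231, 232, 235, 216, 111, 122, 125, 126, 125, 120, 115, 124, 194, 253, 242, 128, 42, 61, 69, 73]
[31, 31, 32, 32, 33, 27, 5, 200, 241, 235, 236, 245, 176, 98, 90, 180, 234, 235, 233, 233, 235, 238, 241, 240, 238, 237, 235, 238, 166, 200, 233, 230, 230, 230, 229, 227, 224, 225, 225, 226, 227, 230, 161, 98, 61, 36, 42, 41, 45, 43, 44, 46, 43, 47, 45, 46, 45, 44, 46, 45, 46, 46, 47, 46, 46, 45, 46, 45, 43, 46, 46, 44, 44, 45, 45, 39, 49, 93, 188, 228, 229, 225, 224, 223, 223, 225, 225, 227, 228, 226, 202, 169, 221, 236, 234, 234, 238, 236, 235, 237, 237, 235, 234, 235, 245, 191, 95, 112, 209, 236, 231, 237, 233, 128, 15, 32, 35, 37, 34, 33, 33, 34, 31, 33, 30]
```

>>> jog_arm:
  series:
    - {"x": -0.001, "y": -0.001, "z": 0.002, "rx": 0.1, "ry": -0.1, "rz": 0}
    - {"x": 0, "y": 0, "z": 0.001, "rx": 0, "ry": 0, "rz": 0}

```text
time: 5.28
tool_pos: [0.4937, -0.2088, 0.0041]
ee_rot: [3.14, -0.002, -0.0]
wrist_force: [0.0, -0.2, -0.4]
width: 0.0939
```

>>> jog_arm:
  series:
    - {"x": 0, "y": 0, "z": 0, "rx": 0, "ry": 0, "rz": 0}
    - {"x": 0, "y": 0, "z": 0, "rx": 0, "ry": 0, "rz": 0}
    - {"x": 0, "y": 0, "z": 0, "rx": 0, "ry": 0, "rz": 0}
    - {"x": 0, "y": 0, "z": 0, "rx": 0, "ry": 0, "rz": 0}
  claw: 0

```text
time: 5.62
tool_pos: [0.4939, -0.2089, 0.0043]
ee_rot: [3.14, -0.003, -0.0]
wrist_force: [0.5, -0.0, -0.6]
width: 0.0705
```

>>> jog_arm:
  series:
    - {"x": 0, "y": 0, "z": 0, "rx": 0, "ry": 0, "rz": 0}
    - {"x": 0, "y": 0, "z": 0, "rx": 0, "ry": 0, "rz": 0}
    - {"x": 0, "y": 0, "z": 0, "rx": 0, "ry": 0, "rz": 0}
    - {"x": 0, "y": 0, "z": 0, "rx": 0, "ry": 0, "rz": 0}
    - {"x": 0, "y": 0, "z": 0, "rx": 0, "ry": 0, "rz": 0}

```text
time: 6.03
tool_pos: [0.4938, -0.2089, 0.0043]
ee_rot: [3.14, -0.003, -0.001]
wrist_force: [-0.0, 0.2, -0.2]
width: 0.0557
```

Run:
```python
from h import *
s=cams.snapshot('wrist');save(s,'w6.png')
o=robot.get_obs();print(o['width'],o['tool_pos'],o['ee_rot'],o['wrist_force'])
print(cams.look_for('support_dish',s), pj(s,o['tool_pos']))
```

```text
0.055356667561523035 [ 0.49387586 -0.20891786  0.00434417] [ 3.13985631e+00 -2.85890565e-03 -5.11315219e-04] [-0.14163664 -0.40314172 -0.40630434]
[{'bbox': [226.8, 202.9, 111.8, 102.6], 'p': 0.97}] [282.06045205 250.815248  ]
```

View pics/w6.png

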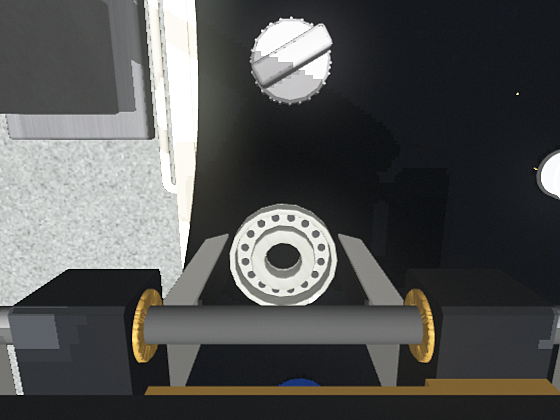

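>>> jog_arm:
  series:
    - {"x": 0, "y": 0, "z": -0.01, "rx": 0, "ry": 0, "rz": 0}
    - {"x": 0, "y": 0, "z": -0.025, "rx": 0, "ry": 0, "rz": 0}
    - {"x": 0, "y": 0, "z": -0.03, "rx": 0, "ry": 0, "rz": 0}
    - {"x": 0, "y": -0.01, "z": -0.03, "rx": 0, "ry": 0, "rz": 0}
    - {"x": 0, "y": -0.03, "z": -0.03, "rx": 0, "ry": 0, "rz": 0}
    - {"x": 0, "y": -0.03, "z": -0.01, "rx": 0, "ry": 0, "rz": 0}
    - {"x": 0.003, "y": -0.03, "z": 0, "rx": 0, "ry": 0, "rz": 0}
    - {"x": 0.003, "y": -0.03, "z": 0, "rx": 0, "ry": 0, "rz": 0}
    - {"x": 0.003, "y": -0.03, "z": 0, "rx": 0, "ry": 0, "rz": 0}
    - {"x": 0.003, "y": -0.03, "z": 0, "rx": 0, "ry": 0, "rz": 0}

```text
time: 6.97
tool_pos: [0.5063, -0.0174, 0.1522]
ee_rot: [3.14, -0.008, -0.013]
wrist_force: [0.1, 0.2, 0.1]
width: 0.0556
```

Run:
```python
from h import *
plan(0.525,0.13,0.15,0)
```

```text
pose [ 0.5063 -0.0174  0.1522] [ 3.1399 -0.0079 -0.0131] t 6.9667 n 5
[{"x": 0.003, "y": -0.03, "z": 0, "rx": 0, "ry": -0.1, "rz": -0.2}, {"x": 0.003, "y": -0.03, "z": 0, "rx": 0, "ry": -0.1, "rz": -0.2}, {"x": 0.004, "y": -0.03, "z": 0, "rx": 0, "ry": -0.1, "rz": -0.2}, {"x": 0.004, "y": -0.029, "z": 0, "rx": 0, "ry": -0.1, "rz": -0.2}, {"x": 0.004, "y": -0.029, "z": 0, "rx": 0, "ry": -0.1, "rz": -0.2}]
```

>>> jog_arm:
  series:
    - {"x": 0.003, "y": -0.03, "z": 0, "rx": 0, "ry": -0.2, "rz": -0.3}
    - {"x": 0.003, "y": -0.03, "z": 0, "rx": 0, "ry": -0.1, "rz": -0.3}
    - {"x": 0.004, "y": -0.03, "z": 0, "rx": 0, "ry": -0.1, "rz": -0.2}
    - {"x": 0.004, "y": -0.02, "z": 0, "rx": 0, "ry": 0, "rz": -0.2}
    - {"x": 0.003, "y": -0.01, "z": 0, "rx": 0, "ry": 0, "rz": 0}

```text
time: 7.38
tool_pos: [0.5236, 0.1123, 0.1573]
ee_rot: [3.141, -0.007, 0.009]
wrist_force: [-0.2, -0.9, -0.7]
width: 0.0555
```

Run:
```python
from h import *
for i in range(3): s=cams.snapshot('wrist')
save(s,'w7.png')
plan(0.525,0.13,0.15,0)
print([ (d['bbox'],d['p']) for d in cams.look_for('stand',s)], [d['bbox'] for d in cams.look_for('post_top',s)])
P=pj(s,[.5255,.186,.06]);print(P)
u,v=P.astype(int);a=s['img'][max(0,v-60):v+60,max(0,u-70):u+70];save({'img':cv2.resize(a,None,fx=5,fy=5,interpolation=cv2.INTER_CUBIC)},'w7c.png')
```

```text
pose [0.5237 0.1098 0.1569] [ 3.1398 -0.006   0.0078] t 7.5333 n 1
[{"x": 0.001, "y": -0.02, "z": 0.007, "rx": 0.1, "ry": -0.3, "rz": 0.4}]
[([244.3, 76.9, 78.3, 75.1], 0.66)] [[247.2, 73.2, 74.9, 78.4]]
[284.44504917 112.81135722]
```

View pics/w7.png

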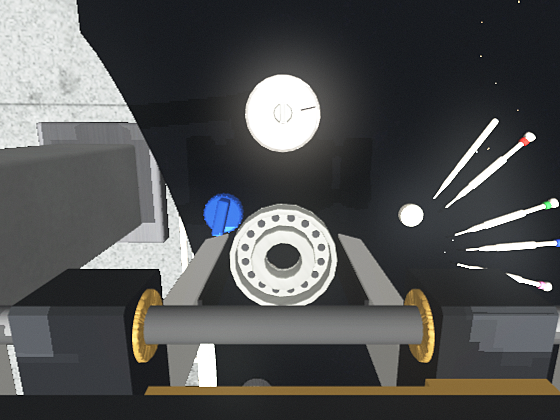

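View pics/w7c.png

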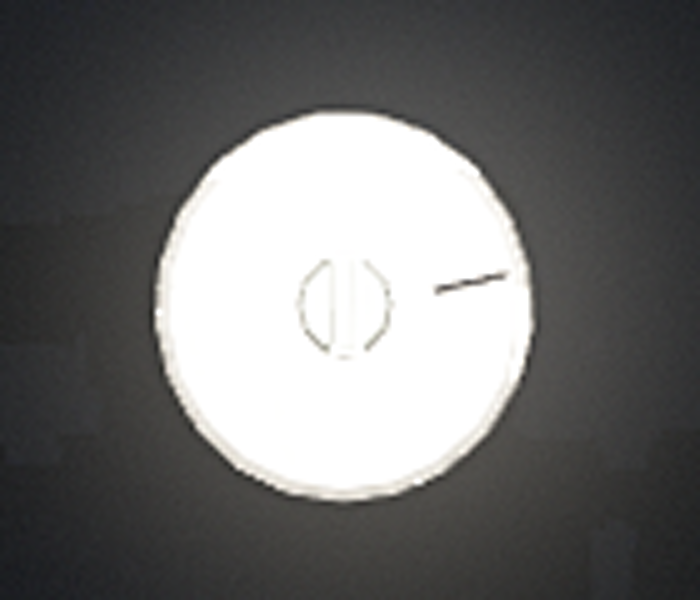

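Run:
```python
from h import *
s=cams.snapshot('wrist')
(c,r),e=blob(s,283,113,60,128);print(c,r,e,bp(s,*c,.010),bp(s,*e[0],.01))
(c,r),e=blob(s,283,113,60,160);print(c,r,e,bp(s,*c,.012),bp(s,*e[0],.012))
print(bp(s,282.8,113.4,.048),bp(s,282.6,113.,.06))
print(plan(.525,.186,.15,0))
g=cv2.cvtColor(s['img'],cv2.COLOR_RGB2GRAY)
print(g[100:127,268:298])
```

```text
(282.3394775390625, 109.60266876220703) 39.17315673828125 ((282.5347900390625, 109.54931640625), (75.47008514404297, 78.25898742675781), 0.20632313191890717) [0.52398309 0.18743713 0.01      ] [0.52415737 0.18748379 0.01      ]
(283.0, 109.47368621826172) 39.10540008544922 ((282.51605224609375, 109.51848602294922), (75.20442962646484, 77.96619415283203), 179.84991455078125) [0.52456186 0.18747406 0.012     ] [0.52413242 0.18743393 0.012     ]
[0.52422196 0.18310251 0.048     ] [0.52401079 0.18306035 0.06      ]
pose [0.5236 0.1083 0.1565] [ 3.1399 -0.0055  0.0047] t 7.6833 n 3
[{"x": 0.001, "y": -0.026, "z": 0.002, "rx": 0, "ry": -0.1, "rz": 0.1}, {"x": 0.001, "y": -0.026, "z": 0.002, "rx": 0, "ry": -0.1, "rz": 0.1}, {"x": 0.001, "y": -0.026, "z": 0.002, "rx": 0, "ry": -0.1, "rz": 0.1}]
None
[[255 255 255 255 255 255 255 255 255 255 254 218 225 255 255 255 254 255
  242 246 255 255 255 255 255 255 255 255 255 255]
 [255 255 255 255 255 255 255 255 255 226 210 228 223 255 255 254 251 254
  249 216 227 255 255 255 255 255 255 255 255 255]
 [255 255 255 255 255 255 255 255 225 209 253 2
[... 2378 characters left out ...]
255 255 255 255 255 255
  255 255 255 255 255 255 255 255 255 255 255 255]
 [255 255 255 255 255 255 255 255 255 255 255 255 255 255 254 254 255 254
  255 255 255 255 255 255 255 255 255 255 255 255]
 [255 255 255 255 255 255 255 255 255 255 255 255 255 255 255 255 255 255
  255 255 255 255 255 255 255 255 255 255 255 255]
 [255 255 255 255 255 255 255 255 255 255 255 255 255 255 255 255 255 255
  255 255 255 255 255 255 255 255 255 255 255 255]
 [255 255 255 255 255 255 255 255 255 255 255 255 255 255 255 255 255 255
  255 255 255 255 255 255 255 255 255 255 255 255]
 [255 255 255 255 255 255 255 255 255 255 255 255 255 255 255 255 255 255
  255 255 255 255 255 255 255 255 255 255 255 255]]
```

>>> jog_arm:
  series:
    - {"x": 0, "y": -0.02, "z": 0, "rx": 0, "ry": -0.1, "rz": 0.1}
    - {"x": 0, "y": -0.026, "z": 0.01, "rx": 0.1, "ry": -0.1, "rz": 0.1}
    - {"x": 0, "y": -0.02, "z": 0.015, "rx": 0, "ry": 0, "rz": 0.1}
    - {"x": 0, "y": -0.008, "z": 0.02, "rx": 0, "ry": 0, "rz": 0}
    - {"x": 0, "y": -0.001, "z": 0.012, "rx": 0, "ry": 0, "rz": 0}

```text
time: 8.1
tool_pos: [0.528, 0.1775, 0.1025]
ee_rot: [3.141, -0.012, -0.016]
wrist_force: [0.3, -0.4, -1.4]
width: 0.0558
```

Run:
```python
from h import *
for i in range(4): s=cams.snapshot('wrist')
save(s,'w8.png')
plan(0.524,0.187,0.085,0,n=1,nd=4)
for d in cams.look_for('stand',s): print(d,mx(d,s,.012))
```

```text
pose [0.5288 0.1765 0.1045] [ 3.1411 -0.0133 -0.0173] t 8.3 n 1
[{"x": -0.0052, "y": -0.0105, "z": 0.0194, "rx": 0, "ry": -0.8, "rz": -1.0}]
{'bbox': [230.9, 154.1, 91.4, 64.5], 'p': 0.6} [0.52484185 0.19561734 0.012     ]
```

View pics/w8.png

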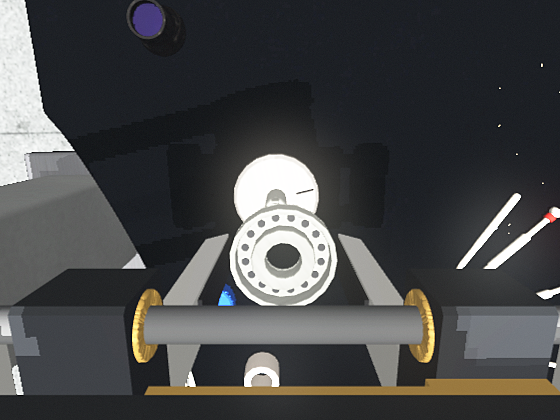

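>>> jog_arm:
  series:
    - {"x": -0.005, "y": -0.01, "z": 0.014, "rx": 0, "ry": -0.8, "rz": -1.0}

```text
time: 8.43
tool_pos: [0.5279, 0.1857, 0.0955]
ee_rot: [-3.14, -0.009, -0.002]
wrist_force: [0.2, 0.5, -0.2]
width: 0.0554
```

Run:
```python
from h import *
for i in range(4): s=cams.snapshot('wrist')
save(s,'w9.png')
plan(0.524,0.187,0.085,0,n=1,nd=4)
for n in('side','scene'):
  s=cams.snapshot(n); u,v=pj(s,[.525,.187,.06]).astype(int); print(n,u,v)
  a=s['img'][v-40:v+50,u-60:u+60];save({'img':cv2.resize(a,None,fx=6,fy=6,interpolation=cv2.INTER_CUBIC)},n+'9.png')
```

```text
pose [0.5243 0.1868 0.0908] [3.1412e+00 1.0000e-04 4.0000e-04] t 8.6333 n 1
[{"x": -0.0003, "y": -0.0002, "z": 0.0058, "rx": 0, "ry": 0, "rz": 0}]
side 246 186
scene 227 228
```

View pics/w9.png

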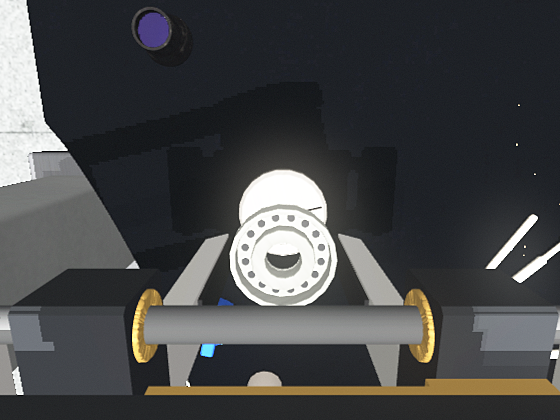

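View pics/side9.png

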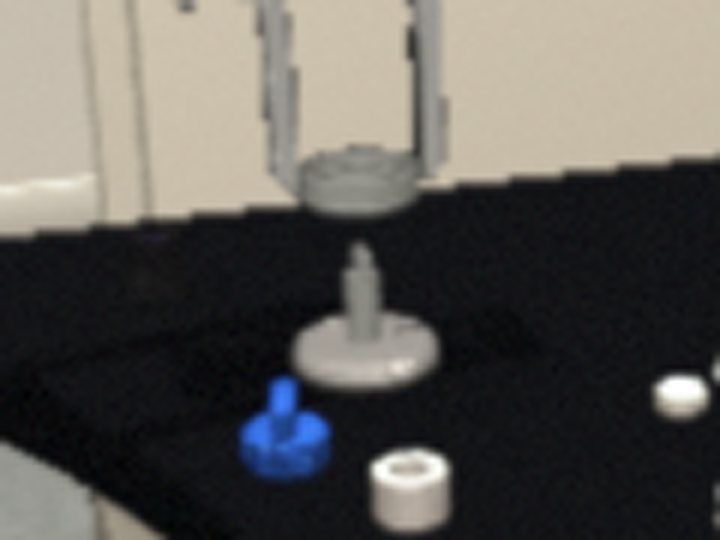

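View pics/scene9.png

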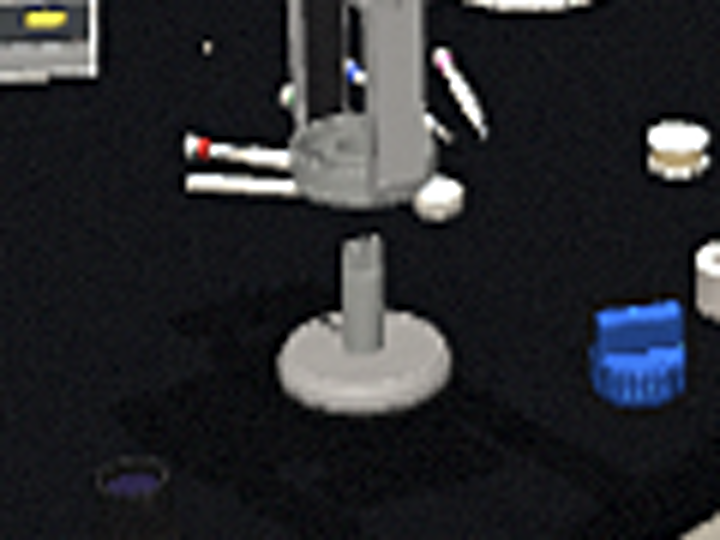

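Run:
```python
from h import *
for n in('side','scene'):
  s=cams.snapshot(n)
  u0,v0=pj(s,[.525,.187,.06]).astype(int)
  for z in(.007,.04,.094): print(n,z,((pj(s,[.5243,.187,z])-[u0-60,v0-40])*6).round(1))
plan(0.524,0.187,0.068,0,n=1,nd=4)
```

```text
side 0.007 [364.4 350.3]
side 0.04 [361.  285.4]
side 0.094 [355.4 176.2]
scene 0.007 [365.5 362.1]
scene 0.04 [363.4 287.7]
scene 0.094 [360.  161.5]
pose [0.5249 0.1868 0.0916] [-3.1416e+00 -1.7000e-03  1.0000e-04] t 8.8333 n 1
[{"x": -0.001, "y": -0.0002, "z": 0.0236, "rx": 0, "ry": -0.1, "rz": 0}]
```

Run:
```python
from h import *
s=cams.snapshot('scene'); u,v=pj(s,[.525,.187,.06]).astype(int); print(u,v)
a=s['img'][v-25:v+33,u-22:u+24];im=cv2.resize(a,None,fx=10,fy=10,interpolation=cv2.INTER_NEAREST).copy()
o=robot.get_obs()['tool_pos']; print(o)
def circ(c,r,z,col):
  q=np.array([(pj(s,[c[0]+r*math.cos(t),c[1]+r*math.sin(t),z])+.5-[u-22,v-25])*10 for t in np.linspace(0,6.3,80)]); cv2.polylines(im,[q.astype(int)],False,col,1)
for z in(.0,.014): circ(o,.028,o[2]-.003+z,(255,0,0))
circ((.5243,.187),.034,0,(0,255,0));circ((.5243,.187),.031,.014,(0,255,0));circ((.5243,.187),.008,.048,(0,255,0))
save({'img':im},'sc10.png')
```

```text
227 228
[0.52494693 0.18674569 0.09159388]
```

View pics/sc10.png

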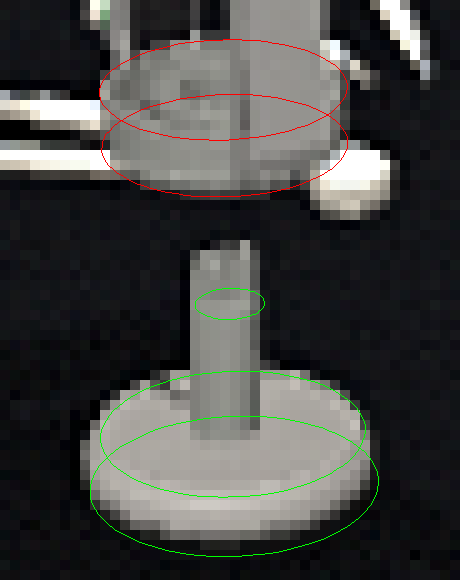

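```bash
cat >> h.py <<'E'
def ov(s,im,c,r,z,col,u0,v0,f):
  q=np.array([(pj(s,[c[0]+r*math.cos(t),c[1]+r*math.sin(t),z])+.5-[u0,v0])*f for t in np.linspace(0,6.3,80)]); cv2.polylines(im,[q.astype(int)],False,col,1)
E
python3 - <<'E'
from h import *
s=cams.snapshot('wrist'); u,v=215,155
im=cv2.resize(s['img'][v:v+155,u:u+135],None,fx=4,fy=3.9 and 4,interpolation=cv2.INTER_CUBIC).copy()[:600]
o=robot.get_obs()['tool_pos']; print(o)
for r,z in((.028,.014),(.0095,.014),(.0095,0)): ov(s,im,o,r,o[2]-.003+z,(255,0,0),u,v,4)
for r,z in((.034,0),(.031,.014),(.008,.048)): ov(s,im,(.5243,.187),r,z,(0,255,0),u,v,4)
save({'img':im},'w10.png')
E
```

```text
[0.524894   0.18676076 0.0915521 ]
```

View pics/w10.png

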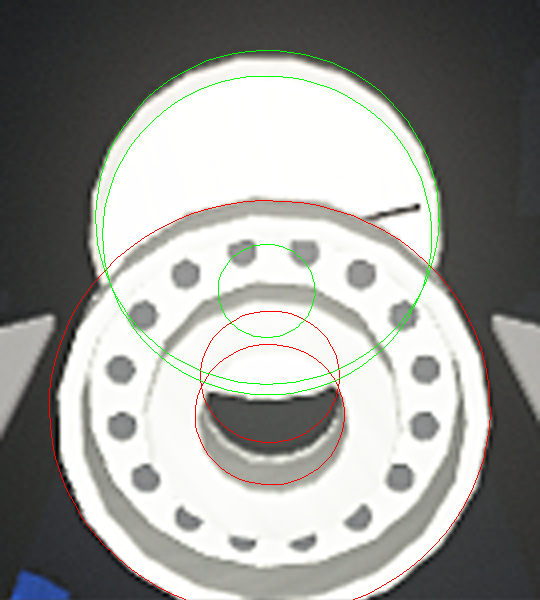

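Run:
```python
from h import *
for n in('scene','side'):
  s=cams.snapshot(n); g=cv2.cvtColor(s['img'],cv2.COLOR_RGB2GRAY).astype(int)
  o=robot.get_obs()['tool_pos']
  zs=[.02,.03,.04]
  for z in zs:
    u,v=pj(s,[.5243,.187,z]); r=int(round(v)); print(n,'post',z,round(u,2),r,g[r,int(u)-7:int(u)+8].tolist())
  for z in [-.004,.0,.004,.008]:
    u,v=pj(s,[o[0],o[1]-0,o[2]+z]); r=int(round(v)); print(n,'dish',z,round(u,2),r,int(u)-18,g[r,int(u)-18:int(u)+19].tolist())
```

```text
scene post 0.02 227.78 243 [170, 174, 148, 145, 127, 135, 144, 147, 137, 125, 92, 171, 171, 167, 164]
scene post 0.03 227.67 240 [36, 73, 160, 155, 122, 138, 144, 145, 139, 128, 99, 151, 151, 150, 176]
scene post 0.04 227.57 236 [12, 13, 12, 1, 131, 141, 144, 144, 142, 132, 88, 19, 17, 23, 19]
scene dish -0.004 227.05 217 209 [66, 54, 55, 54, 20, 10, 32, 110, 122, 131, 134, 136, 137, 146, 145, 146, 146, 150, 152, 125, 122, 147, 150, 150, 151, 151, 145, 135, 137, 97, 149, 148, 68, 0, 2, 11, 12]
scene dish 0.0 227.01 216 209 [0, 0, 0, 8, 47, 52, 89, 115, 122, 127, 142, 139, 139, 143, 143, 145, 141, 154, 160, 127, 113, 145, 150, 150, 146, 147, 148, 149, 161, 101, 29, 0, 2, 12, 15, 17, 19]
scene dish 0.004 226.97 214 208 [230, 255, 255, 255, 255, 255, 255, 155, 123, 138, 143, 131, 99, 123, 132, 140, 151, 159, 155, 157, 128, 97, 147, 148, 149, 146, 147, 148, 148, 157, 114, 77, 23, 22, 21, 19, 17]
scene dish 0.008 226.92 213 208 [255, 255, 255, 255, 255, 255, 243, 124, 139, 114, 117, 90, 110, 141, 152, 142, 134, 150, 136, 141, 128, 100, 143, 149, 149, 148, 148, 145, 147, 162, 143, 70, 15, 
[... 455 characters left out ...]
127, 121, 118, 110, 83, 41, 38, 37, 37, 36, 31, 24, 19]
side dish 0.0 245.48 176 227 [190, 191, 190, 190, 181, 154, 139, 149, 133, 111, 119, 128, 131, 138, 142, 143, 149, 153, 151, 149, 148, 144, 135, 129, 132, 131, 121, 111, 94, 120, 168, 181, 184, 179, 156, 110, 105]
side dish 0.004 245.41 175 227 [191, 191, 192, 188, 163, 134, 146, 150, 135, 115, 123, 130, 127, 123, 130, 139, 143, 146, 148, 146, 141, 137, 132, 127, 133, 140, 127, 115, 97, 97, 148, 181, 189, 190, 187, 183, 182]
side dish 0.008 245.34 174 227 [190, 191, 190, 179, 157, 143, 151, 151, 132, 107, 111, 113, 116, 127, 139, 134, 130, 134, 134, 135, 134, 136, 136, 133, 121, 120, 124, 121, 105, 97, 132, 165, 184, 189, 189, 190, 189]
```

>>> jog_arm:
  series:
    - {"x": -0.001, "y": 0, "z": 0.01, "rx": 0, "ry": 0, "rz": 0}
    - {"x": 0, "y": 0, "z": 0.008, "rx": 0, "ry": 0, "rz": 0}

```text
time: 9.2
tool_pos: [0.5255, 0.1871, 0.0748]
ee_rot: [-3.14, -0.006, -0.0]
wrist_force: [-0.0, -0.1, -0.7]
width: 0.0557
```

Run:
```python
from h import *
for i in range(5): s=cams.snapshot('wrist')
u,v=215,155
im=cv2.resize(s['img'][v:v+155,u:u+135],None,fx=4,fy=4,interpolation=cv2.INTER_CUBIC).copy()[:600]
o=robot.get_obs()['tool_pos']; print(o)
for r,z in((.028,.014),(.0095,.014),(.0095,0)): ov(s,im,o,r,o[2]-.003+z,(255,0,0),u,v,4)
for r,z in((.034,0),(.031,.014),(.008,.048)): ov(s,im,(.524,.187),r,z,(0,255,0),u,v,4)
save({'img':im},'w11.png')
plan(.524,.187,.066,0,n=1,nd=4)
```

```text
[0.52555888 0.18710259 0.07526761]
pose [0.5256 0.1871 0.0753] [-3.1405e+00 -5.8000e-03 -1.0000e-04] t 9.45 n 1
[{"x": -0.0016, "y": 0.0001, "z": 0.0093, "rx": -0.1, "ry": -0.3, "rz": 0}]
```

View pics/w11.png

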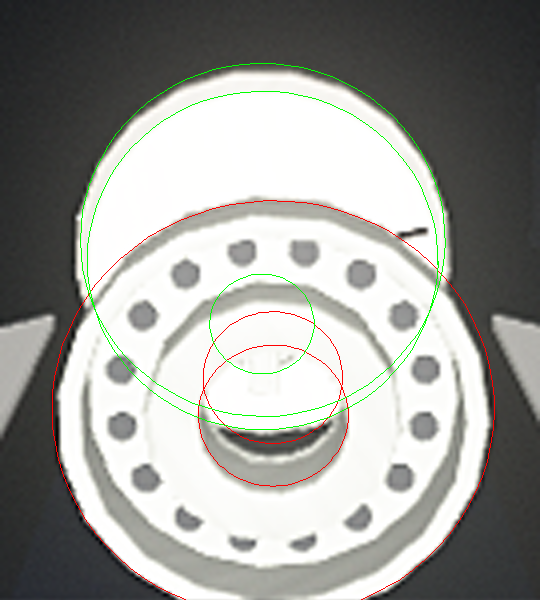

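Run:
```python
from h import *
s=cams.snapshot('wrist')
u,v=255,220
a=s['img'][v:v+60,u:u+60].astype(float).min(2); a=np.clip((a-200)*255/55,0,255).astype(np.uint8)
im=cv2.cvtColor(cv2.resize(a,None,fx=10,fy=10,interpolation=cv2.INTER_CUBIC),cv2.COLOR_GRAY2RGB)
im0=im.copy()
o=robot.get_obs()['tool_pos']; print(o)
for r,z in((.0095,.014),(.0095,0)): ov(s,im,o,r,o[2]-.003+z,(255,0,0),u,v,10)
S=np.array([.524,.187])
for r,z in((.034,0),(.008,.048)): ov(s,im,S,r,z,(0,255,0),u,v,10)
q=np.array([(pj(s,[S[0]+a,S[1]+b,.06])+.5-[u,v])*10 for a,b in((-.0025,-.0075),(.0025,-.0075),(.0025,.0075),(-.0025,.0075))]);cv2.polylines(im,[q.astype(int)],True,(0,0,255),1)
save({'img':im},'w12.png')
```

```text
[0.52577387 0.18715629 0.07558179]
```

View pics/w12.png

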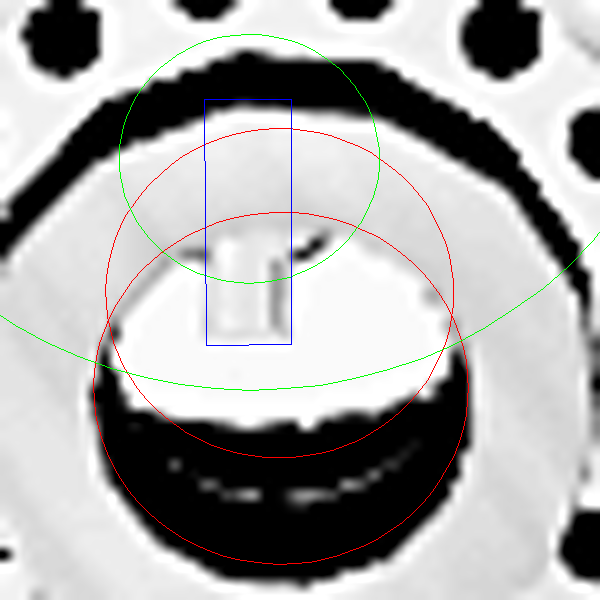

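>>> jog_arm:
  series:
    - {"x": -0.002, "y": -0.001, "z": 0.007, "rx": -0.1, "ry": -0.3, "rz": 0}

```text
time: 9.58
tool_pos: [0.5253, 0.1884, 0.0703]
ee_rot: [-3.141, -0.005, -0.0]
wrist_force: [0.4, -0.8, 0.1]
width: 0.0555
```

```bash
cat >> h.py <<'E'
def closeup(S,name,u=255,v=220,k=4):
  for i in range(k): s=cams.snapshot('wrist')
  a=s['img'][v:v+60,u:u+60].astype(float).min(2); a=np.clip((a-200)*255/55,0,255).astype(np.uint8)
  im=cv2.cvtColor(cv2.resize(a,None,fx=10,fy=10,interpolation=cv2.INTER_CUBIC),cv2.COLOR_GRAY2RGB)
  o=robot.get_obs();print(o['wrist_force']);o=o['tool_pos']
  for r,z in((.0095,.014),(.0095,0)): ov(s,im,(o[0],o[1]-.0006),r,o[2]-.003+z,(255,0,0),u,v,10)
  for r,z in((.034,0),(.008,.048)): ov(s,im,S,r,z,(0,255,0),u,v,10)
  q=np.array([(pj(s,[S[0]+a,S[1]+b,.06])+.5-[u,v])*10 for a,b in((-.0025,-.0075),(.0025,-.0075),(.0025,.0075),(-.0025,.0075))]);cv2.polylines(im,[q.astype(int)],True,(0,0,255),1)
  save({'img':im},name)
E
python3 - <<'E'
from h import *
closeup((.524,.1872),'w13.png')
plan(.524,.1878,.061,0,n=1,nd=4)
E
```

```text
[ 0.84141367 -0.20388884 -0.6351654 ]
pose [0.5235 0.1882 0.0682] [ 3.1408e+00 -4.0000e-04  1.0000e-04] t 9.7833 n 1
[{"x": 0.0005, "y": 0.0004, "z": 0.0072, "rx": 0, "ry": 0, "rz": 0}]
```

View pics/w13.png

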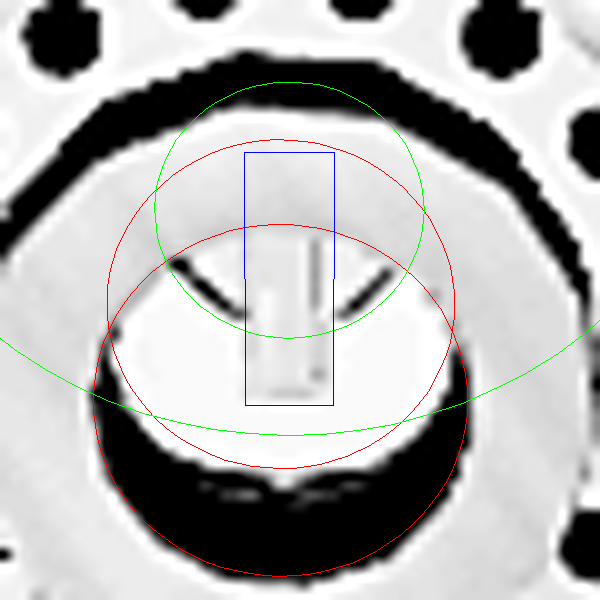

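>>> jog_arm:
  series:
    - {"x": 0.001, "y": 0, "z": 0.006, "rx": 0, "ry": 0, "rz": 0}
    - {"x": 0, "y": 0, "z": 0.004, "rx": 0, "ry": 0, "rz": 0}

```text
time: 9.95
tool_pos: [0.5255, 0.1884, 0.0588]
ee_rot: [3.141, -0.003, 0.0]
wrist_force: [0.3, -0.8, -1.4]
width: 0.0559
```

Run:
```python
from h import *
closeup((.524,.1875),'w14.png')
plan(.524,.1881,.05,0,n=1,nd=4)
```

```text
[-0.42563635 -0.26960532 -0.05675157]
pose [0.5254 0.1884 0.0591] [ 3.1415e+00 -2.7000e-03  2.0000e-04] t 10.15 n 1
[{"x": -0.0014, "y": 0.0003, "z": 0.0091, "rx": 0, "ry": -0.2, "rz": 0}]
```

View pics/w14.png

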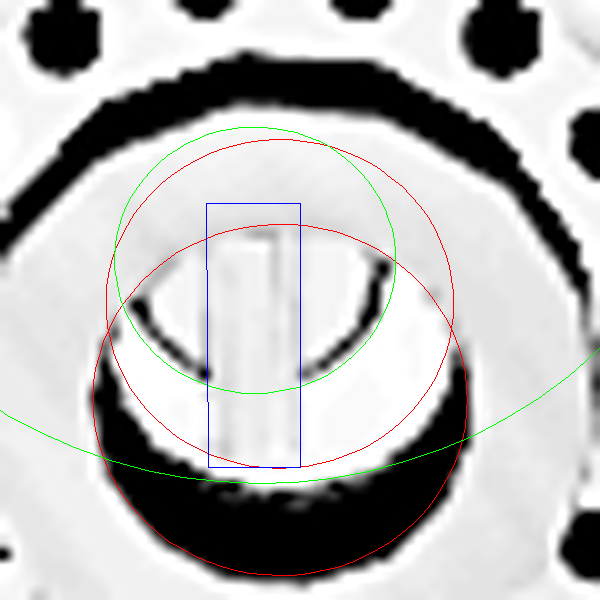

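>>> jog_arm:
  series:
    - {"x": -0.0015, "y": 0, "z": 0.003, "rx": 0, "ry": -0.2, "rz": 0}

```text
time: 10.23
tool_pos: [0.5246, 0.1886, 0.0569]
ee_rot: [-3.141, -0.001, 0.0]
wrist_force: [0.1, -0.3, -0.6]
width: 0.0556
```

Run:
```python
from h import *
closeup((.524,.1875),'w15.png')
plan(.5244,.1881,.05,0,n=1,nd=4)
```

```text
[ 0.98884779 -0.55889774  0.6598614 ]
pose [0.5238 0.1884 0.056 ] [3.1414e+00 1.0000e-03 2.0000e-04] t 10.4333 n 1
[{"x": 0.0006, "y": 0.0003, "z": 0.006, "rx": 0, "ry": 0.1, "rz": 0}]
```

View pics/w15.png

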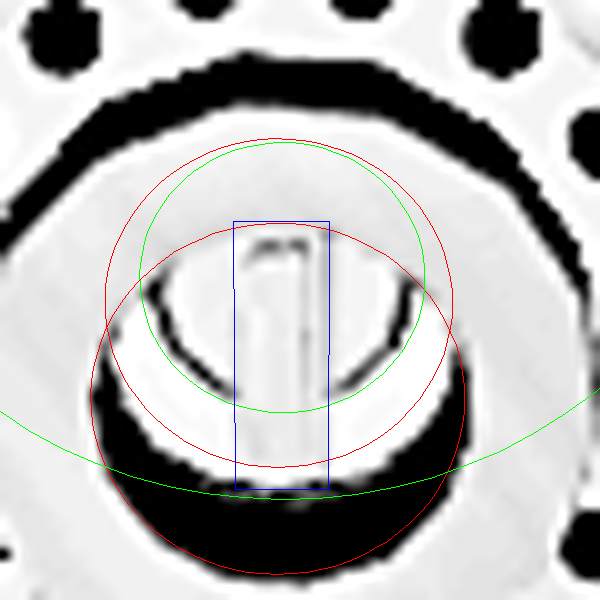

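>>> jog_arm:
  series:
    - {"x": 0, "y": 0, "z": 0.006, "rx": 0, "ry": 0, "rz": 0}

```text
time: 10.52
tool_pos: [0.5249, 0.1887, 0.0513]
ee_rot: [-3.141, -0.002, 0.0]
wrist_force: [0.6, -0.2, -0.2]
width: 0.0553
```

Run:
```python
from h import *
closeup((.524,.1875),'w16.png')
plan(.5243,.1881,.044,0,n=1,nd=4)
```

```text
[ 0.72870825  0.65608432 -1.24797093]
pose [0.5235 0.1883 0.0495] [3.1412e+00 1.9000e-03 2.0000e-04] t 10.7167 n 1
[{"x": 0.0008, "y": 0.0002, "z": 0.0055, "rx": 0, "ry": 0.1, "rz": 0}]
```

View pics/w16.png

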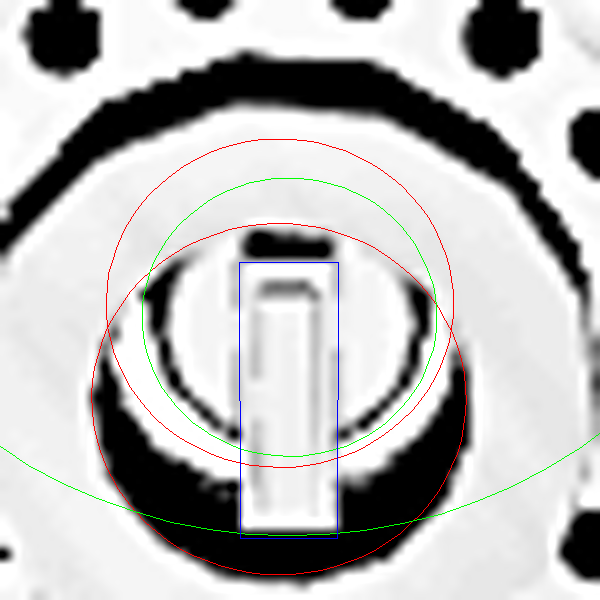

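>>> jog_arm:
  series:
    - {"x": 0.0008, "y": 0, "z": 0.008, "rx": 0, "ry": 0.1, "rz": 0}

```text
time: 10.8
tool_pos: [0.5253, 0.1888, 0.0431]
ee_rot: [-3.141, -0.003, 0.0]
wrist_force: [-2.0, -0.4, 1.2]
width: 0.0561
```

Run:
```python
from h import *
closeup((.524,.1875),'w17.png')
plan(.524,.1881,.03,0,n=1,nd=4)
```

```text
[ 0.19744315 -0.00388304 -1.29392454]
pose [0.524  0.1882 0.0409] [3.1408e+00 1.1000e-03 2.0000e-04] t 11.0 n 1
[{"x": 0.0001, "y": 0.0001, "z": 0.0109, "rx": 0, "ry": 0.1, "rz": 0}]
```

View pics/w17.png

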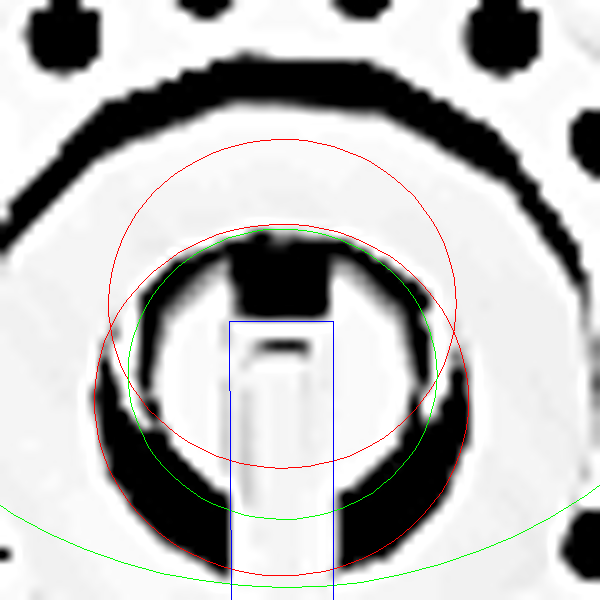

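Dish is round the post (post centre ≈ hole centre in the crop, no force). Lowering on.

>>> jog_arm:
  series:
    - {"x": 0, "y": 0, "z": 0.01, "rx": 0, "ry": 0, "rz": 0}

```text
time: 11.08
tool_pos: [0.5252, 0.1888, 0.0329]
ee_rot: [-3.141, -0.002, 0.0]
wrist_force: [-0.3, -0.3, 0.3]
width: 0.0559
```

Run:
```python
from h import *
for i in range(4): cams.snapshot('wrist')
plan(.524,.1881,.0185,0,n=1,nd=4); print(robot.get_obs()['wrist_force'])
```

```text
pose [0.5236 0.188  0.0301] [3.1404e+00 2.0000e-03 2.0000e-04] t 11.2833 n 1
[{"x": 0.0004, "y": -0.0001, "z": 0.0116, "rx": 0.1, "ry": 0.1, "rz": 0}]
[ 0.03485367  0.99735091 -0.07802001]
```

>>> jog_arm:
  series:
    - {"x": 0.0005, "y": 0, "z": 0.01, "rx": 0.1, "ry": 0.1, "rz": 0}

```text
time: 11.37
tool_pos: [0.5252, 0.1887, 0.0221]
ee_rot: [-3.139, -0.003, 0.0]
wrist_force: [-0.4, -0.5, 0.6]
width: 0.0556
```

Run:
```python
from h import *
for i in range(4): cams.snapshot('wrist')
plan(.524,.1881,.0185,0,n=1,nd=4); print(robot.get_obs()['wrist_force'])
```

```text
pose [0.524  0.1879 0.0196] [-3.1413e+00  5.0000e-04  2.0000e-04] t 11.5667 n 1
[{"x": 0, "y": -0.0002, "z": 0.0011, "rx": 0, "ry": 0, "rz": 0}]
[ 0.1806142  -0.69797098 -0.01517371]
```

>>> jog_arm:
  series:
    - {"x": 0, "y": 0, "z": 0.001, "rx": 0, "ry": 0, "rz": 0}
    - {"x": 0, "y": 0, "z": 0.001, "rx": 0, "ry": 0, "rz": 0}
    - {"x": 0, "y": 0, "z": 0.001, "rx": 0, "ry": 0, "rz": 0}

```text
time: 11.82
tool_pos: [0.5245, 0.1878, 0.0183]
ee_rot: [-3.141, -0.0, 0.0]
wrist_force: [-3.4, -0.7, 6.7]
width: 0.0555
```

Run:
```python
from h import *
for i in range(4): cams.snapshot('wrist'); o=robot.get_obs(); print(o['tool_pos'],o['wrist_force'])
```

```text
[0.52445616 0.18779397 0.01832565] [-2.29001592 -0.30962477  4.27023721]
[0.52447492 0.1877993  0.01835767] [-2.8219877  -0.18879104  4.57584088]
[0.5244722  0.18781886 0.01832126] [-2.6688592  -0.93941018  5.43839385]
[0.52450213 0.18779613 0.01831845] [-2.61044754 -1.49792649  6.41033958]
```

>>> jog_arm:
  series:
    - {"x": 0, "y": 0, "z": 0, "rx": 0, "ry": 0, "rz": 0}
    - {"x": 0, "y": 0, "z": 0, "rx": 0, "ry": 0, "rz": 0}
    - {"x": 0, "y": 0, "z": 0, "rx": 0, "ry": 0, "rz": 0}
    - {"x": 0, "y": 0, "z": 0, "rx": 0, "ry": 0, "rz": 0}
    - {"x": 0, "y": 0, "z": 0, "rx": 0, "ry": 0, "rz": 0}
  claw: 0.9

```text
time: 12.43
tool_pos: [0.5258, 0.1879, 0.0183]
ee_rot: [-3.141, -0.004, 0.0]
wrist_force: [0.4, 0.7, -0.3]
width: 0.0834
```

Run:
```python
from h import *
s=cams.snapshot('wrist'); save(s,'w18.png'); plan(.524,.1881,.14,0,n=1,nd=4)
u,v=pj(s,[.524,.1875,.03]);print(u,v)
closeup((.524,.1875),'w18c.png',k=1)
```

```text
pose [0.5258 0.1879 0.0183] [-3.141  -0.0038  0.    ] t 12.4833 n 1
[{"x": -0.0013, "y": -0.0003, "z": -0.1217, "rx": 0, "ry": -0.2, "rz": 0}]
278.51649528666303 259.65557534674474
[0.39566304 0.07601898 0.5391317 ]
```

View pics/w18.png

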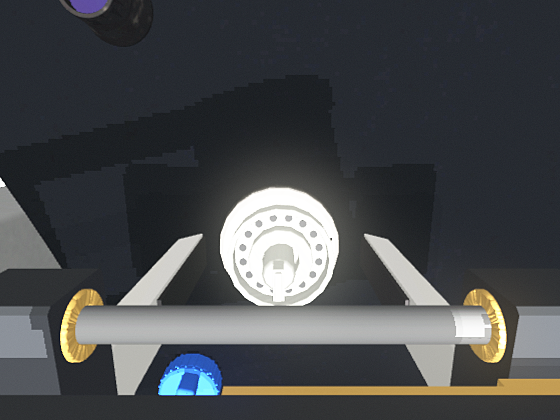

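>>> jog_arm:
  series:
    - {"x": 0, "y": 0, "z": -0.015, "rx": 0, "ry": 0, "rz": 0}
    - {"x": -0.001, "y": 0, "z": -0.03, "rx": 0, "ry": -0.1, "rz": 0}
    - {"x": -0.001, "y": 0, "z": -0.035, "rx": 0, "ry": 0, "rz": 0}
    - {"x": -0.001, "y": 0.01, "z": -0.035, "rx": 0, "ry": 0, "rz": 0}
    - {"x": -0.002, "y": 0.025, "z": -0.015, "rx": 0, "ry": 0, "rz": 0}
    - {"x": -0.003, "y": 0.03, "z": 0, "rx": 0, "ry": 0, "rz": 0}
    - {"x": -0.003, "y": 0.03, "z": 0, "rx": 0, "ry": 0, "rz": 0}
    - {"x": -0.003, "y": 0.03, "z": 0, "rx": 0, "ry": 0, "rz": 0}
    - {"x": -0.002, "y": 0.025, "z": 0, "rx": 0, "ry": 0, "rz": 0}

```text
time: 13.28
tool_pos: [0.509, 0.0369, 0.1531]
ee_rot: [3.141, -0.001, 0.011]
wrist_force: [0.4, 0.3, -0.5]
width: 0.0847
```

Run:
```python
from h import *
for i in range(4): s=cams.snapshot('wrist')
save(s,'w19.png')
d=cams.look_for('spacer',s); print(d)
for q in d[:2]: print(mx(q,s,.018))
plan(.508,.0265,.06,0,n=1,nd=4)
```

```text
[{'bbox': [264.9, 192.3, 33.7, 34.7], 'p': 0.97}]
[0.50842581 0.02736146 0.018     ]
pose [0.509  0.0391 0.1523] [-3.1409e+00  1.1000e-03  1.0900e-02] t 13.5333 n 1
[{"x": -0.001, "y": 0.0126, "z": 0.0923, "rx": 0, "ry": 0.1, "rz": 0.6}]
```

View pics/w19.png

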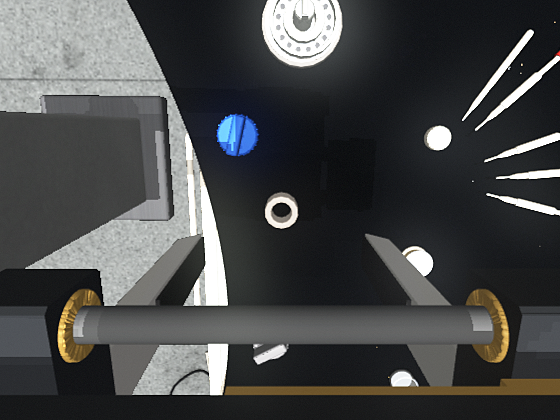

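>>> jog_arm:
  series:
    - {"x": -0.001, "y": 0.006, "z": 0.02, "rx": 0, "ry": 0, "rz": 0.3}
    - {"x": -0.001, "y": 0.003, "z": 0.03, "rx": 0, "ry": 0, "rz": 0.3}
    - {"x": -0.001, "y": 0, "z": 0.025, "rx": 0, "ry": 0, "rz": 0}
    - {"x": -0.001, "y": 0, "z": 0.015, "rx": 0, "ry": 0, "rz": 0}

```text
time: 13.87
tool_pos: [0.5103, 0.0353, 0.0648]
ee_rot: [-3.139, -0.012, 0.007]
wrist_force: [-1.5, 0.1, 0.1]
width: 0.0842
```

Run:
```python
from h import *
for i in range(4): s=cams.snapshot('wrist')
d=cams.look_for('spacer',s); print(d)
u,v=240,170
im=cv2.resize(s['img'][v:v+100,u:u+100],None,fx=6,fy=6,interpolation=cv2.INTER_CUBIC).copy()
S=(.5084,.0274)
for r,z in((.0155,.022),(.0095,.022),(.0155,0)): ov(s,im,S,r,z,(0,255,0),u,v,6)
save({'img':im},'w20.png')
plan(*S,.03,0,n=1,nd=4)
```

```text
[{'bbox': [254.4, 211.6, 45.7, 49.7], 'p': 0.81}]
pose [0.5124 0.0346 0.0686] [-3.1398 -0.017   0.0069] t 14.1167 n 1
[{"x": -0.0047, "y": 0.0073, "z": 0.0385, "rx": -0.1, "ry": -1.0, "rz": 0.4}]
```

View pics/w20.png

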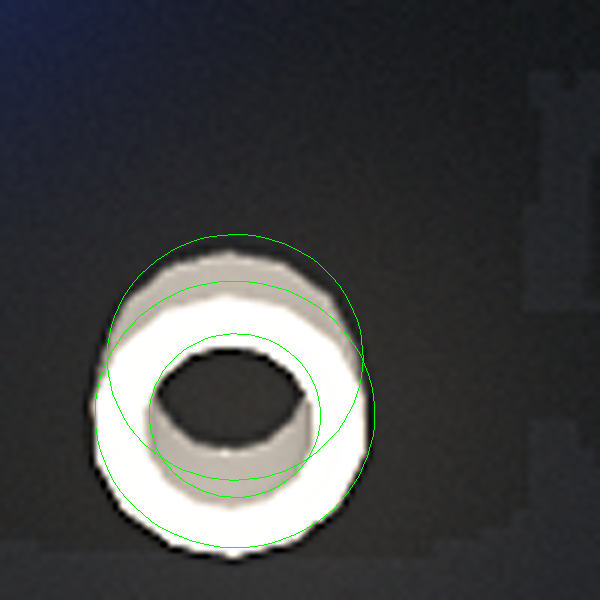

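>>> jog_arm:
  series:
    - {"x": -0.003, "y": 0.005, "z": 0.02, "rx": 0, "ry": -0.7, "rz": 0.4}
    - {"x": -0.002, "y": 0.003, "z": 0.015, "rx": 0, "ry": -0.3, "rz": 0}

```text
time: 14.28
tool_pos: [0.514, 0.0277, 0.0405]
ee_rot: [-3.14, -0.015, 0.002]
wrist_force: [0.1, 0.3, -0.2]
width: 0.0845
```

Run:
```python
from h import *
for i in range(4): s=cams.snapshot('wrist')
u,v=235,180
im=cv2.resize(s['img'][v:v+120,u:u+120],None,fx=5,fy=5,interpolation=cv2.INTER_CUBIC).copy()
S=(.508,.0263)
for r,z in((.0155,.022),(.0095,.022),(.0155,0)): ov(s,im,S,r,z,(0,255,0),u,v,5)
save({'img':im},'w21.png')
plan(*S,.006,0,n=1,nd=4)
```

```text
pose [0.5136 0.0277 0.0406] [-3.1398e+00 -1.3700e-02  1.5000e-03] t 14.4833 n 1
[{"x": -0.0061, "y": 0.0014, "z": 0.0346, "rx": -0.1, "ry": -0.8, "rz": 0.1}]
```

View pics/w21.png

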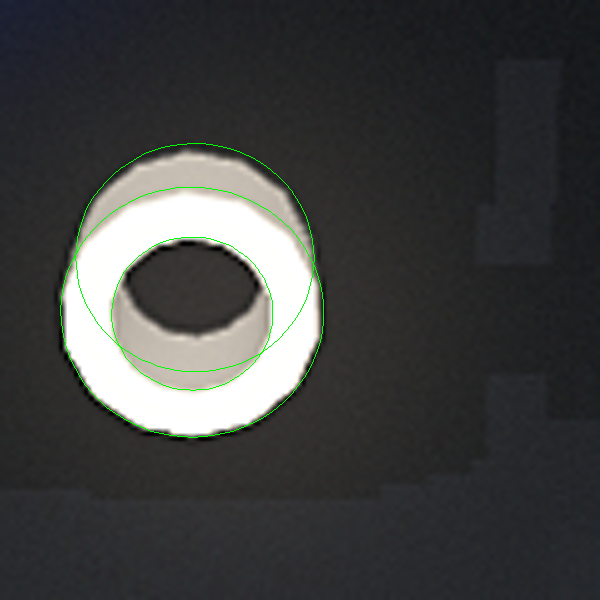

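>>> jog_arm:
  series:
    - {"x": -0.005, "y": 0.001, "z": 0.008, "rx": 0, "ry": -0.8, "rz": 0.1}

```text
time: 14.57
tool_pos: [0.5112, 0.0269, 0.0356]
ee_rot: [-3.14, -0.006, 0.0]
wrist_force: [1.0, -0.7, -0.3]
width: 0.0842
```

Run:
```python
from h import *
for i in range(4): s=cams.snapshot('wrist')
plan(.508,.0263,.006,0,n=1,nd=4)
```

```text
pose [0.5089 0.0268 0.0329] [-3.1398e+00 -1.0000e-04 -1.0000e-04] t 14.7667 n 1
[{"x": -0.0009, "y": 0.0005, "z": 0.0269, "rx": -0.1, "ry": 0, "rz": 0}]
```

>>> jog_arm:
  series:
    - {"x": -0.001, "y": 0.0005, "z": 0.025, "rx": 0, "ry": 0, "rz": 0}

```text
time: 14.85
tool_pos: [0.5129, 0.0262, 0.0131]
ee_rot: [-3.14, -0.012, 0.0]
wrist_force: [0.2, -1.0, 0.6]
width: 0.0847
```

Run:
```python
from h import *
for i in range(5): s=cams.snapshot('wrist')
plan(.508,.0263,.006,0,n=1,nd=4)
```

```text
pose [0.5081 0.0263 0.0084] [-3.1397e+00 -3.0000e-04 -2.0000e-04] t 15.1 n 1
[{"x": -0.0001, "y": 0, "z": 0.0024, "rx": -0.1, "ry": 0, "rz": 0}]
```

>>> jog_arm:
  series:
    - {"x": 0, "y": 0, "z": 0.002, "rx": -0.1, "ry": 0, "rz": 0}
    - {"x": 0, "y": 0, "z": 0, "rx": 0, "ry": 0, "rz": 0}
    - {"x": 0, "y": 0, "z": 0, "rx": 0, "ry": 0, "rz": 0}
    - {"x": 0, "y": 0, "z": 0, "rx": 0, "ry": 0, "rz": 0}
    - {"x": 0, "y": 0, "z": 0, "rx": 0, "ry": 0, "rz": 0}
    - {"x": 0, "y": 0, "z": 0, "rx": 0, "ry": 0, "rz": 0}
    - {"x": 0, "y": 0, "z": 0, "rx": 0, "ry": 0, "rz": 0}
    - {"x": 0, "y": 0, "z": 0, "rx": 0, "ry": 0, "rz": 0}
    - {"x": 0, "y": 0, "z": 0, "rx": 0, "ry": 0, "rz": 0}
    - {"x": 0, "y": 0, "z": 0, "rx": 0, "ry": 0, "rz": 0}
    - {"x": 0, "y": 0, "z": 0, "rx": 0, "ry": 0, "rz": 0}
  claw: 0

```text
time: 16.02
tool_pos: [0.5113, 0.0262, 0.0109]
ee_rot: [3.141, -0.008, -0.0]
wrist_force: [-0.4, 0.1, -0.4]
width: 0.0299
```

Run:
```python
from h import *
for i in range(3): s=cams.snapshot('wrist')
save(s,'w22.png'); print(robot.get_obs()['width'])
plan(.508,.0263,.12,0,n=1,nd=4)
```

```text
0.02989995837990717
pose [0.5113 0.0262 0.011 ] [ 3.1411e+00 -8.0000e-03 -1.0000e-04] t 16.1667 n 1
[{"x": -0.0024, "y": 0, "z": -0.1091, "rx": 0, "ry": -0.5, "rz": 0}]
```

View pics/w22.png

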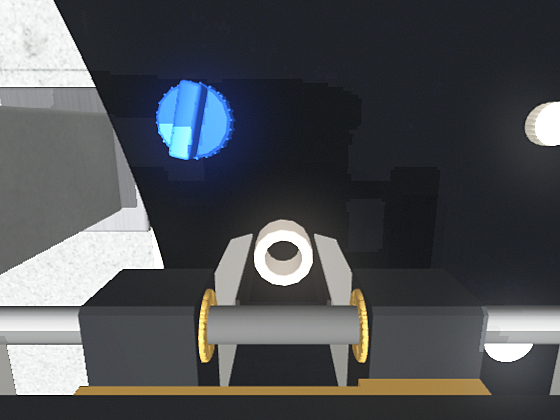

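>>> jog_arm:
  series:
    - {"x": 0, "y": 0, "z": -0.025, "rx": 0, "ry": 0, "rz": 0}
    - {"x": 0, "y": 0, "z": -0.035, "rx": 0, "ry": -0.3, "rz": 0}
    - {"x": 0, "y": -0.015, "z": -0.03, "rx": 0, "ry": -0.2, "rz": 0}
    - {"x": 0.001, "y": -0.03, "z": -0.01, "rx": 0, "ry": 0, "rz": 0}
    - {"x": 0.002, "y": -0.03, "z": 0, "rx": 0, "ry": 0, "rz": 0}
    - {"x": 0.002, "y": -0.03, "z": 0, "rx": 0, "ry": 0, "rz": 0}
    - {"x": 0.002, "y": -0.025, "z": 0, "rx": 0, "ry": 0, "rz": 0}

```text
time: 16.75
tool_pos: [0.5172, 0.1562, 0.114]
ee_rot: [3.141, 0.005, -0.011]
wrist_force: [-0.3, -0.4, 0.9]
width: 0.03
```

Run:
```python
from h import *
for i in range(5): s=cams.snapshot('wrist')
save(s,'w23.png'); print(robot.get_obs()['width'])
plan(.524,.1875,.095,0,n=2,nd=4)
```

```text
0.029444960644090457
pose [0.5165 0.154  0.1126] [ 3.1394  0.0078 -0.0106] t 17.0 n 2
[{"x": 0.0037, "y": -0.0168, "z": 0.0088, "rx": 0.1, "ry": 0.2, "rz": -0.3}, {"x": 0.0037, "y": -0.0168, "z": 0.0088, "rx": 0.1, "ry": 0.2, "rz": -0.3}]
```

View pics/w23.png

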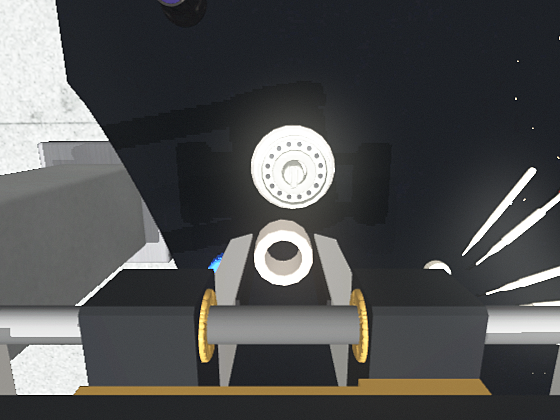

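>>> jog_arm:
  series:
    - {"x": 0.007, "y": -0.033, "z": 0.015, "rx": 0.1, "ry": 0.4, "rz": -0.6}

```text
time: 17.08
tool_pos: [0.526, 0.1826, 0.1005]
ee_rot: [3.139, -0.005, -0.006]
wrist_force: [1.3, 0.4, -0.1]
width: 0.0299
```

```bash
cat >> h.py <<'E'
def cs(S,name,dz=.011,off=(0,0),u=245,v=205,k=5,tgt=None,lo=180):
  for i in range(k): s=cams.snapshot('wrist')
  a=s['img'][v:v+75,u:u+75].astype(float).min(2); a=np.clip((a-lo)*255/(255-lo),0,255).astype(np.uint8)
  im=cv2.cvtColor(cv2.resize(a,None,fx=8,fy=8,interpolation=cv2.INTER_CUBIC),cv2.COLOR_GRAY2RGB)
  o=robot.get_obs();print(o['wrist_force'],o['width']);o=o['tool_pos']
  for r,z in((.0155,.022),(.0095,.022),(.0095,0)): ov(s,im,(o[0]+off[0],o[1]+off[1]),r,o[2]-dz+z,(255,0,0),u,v,8)
  ov(s,im,S,.008,.048,(0,255,0),u,v,8)
  q=np.array([(pj(s,[S[0]+a,S[1]+b,.06])+.5-[u,v])*8 for a,b in((-.0025,-.0075),(.0025,-.0075),(.0025,.0075),(-.0025,.0075))]);cv2.polylines(im,[q.astype(int)],True,(0,0,255),1)
  save({'img':im},name)
  if tgt: plan(*tgt,0,n=1,nd=4)
E
python3 - <<'E'
from h import *
cs((.524,.1875),'w24.png',tgt=(.524,.1875,.08))
E
```

```text
[-0.19634755 -0.03680966 -0.33939425] 0.029895323846163297
pose [0.5235 0.1855 0.0972] [ 3.1401e+00  1.8000e-03 -1.3000e-03] t 17.3333 n 1
[{"x": 0.0005, "y": -0.002, "z": 0.0172, "rx": 0.1, "ry": 0.1, "rz": -0.1}]
```

View pics/w24.png

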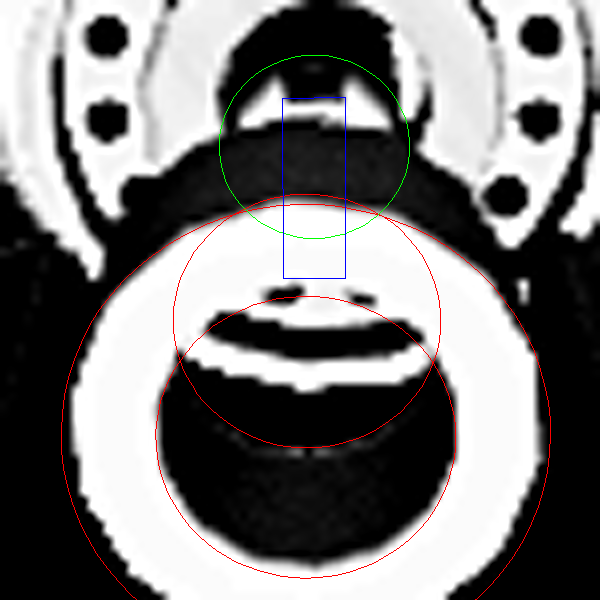

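>>> jog_arm:
  series:
    - {"x": 0.0005, "y": -0.002, "z": 0.016, "rx": 0.1, "ry": 0, "rz": -0.1}

```text
time: 17.42
tool_pos: [0.5267, 0.1868, 0.0851]
ee_rot: [-3.14, -0.006, -0.001]
wrist_force: [1.1, 0.3, -0.2]
width: 0.0299
```

Run:
```python
from h import *
cs((.524,.1875),'w25.png',dz=.012,tgt=(.524,.1875,.07))
```

```text
[-0.34581969  0.09281592 -0.12584143] 0.029770333138098435
pose [0.5242 0.1868 0.0819] [-3.1414e+00  1.3000e-03 -6.0000e-04] t 17.6667 n 1
[{"x": -0.0002, "y": -0.0007, "z": 0.0119, "rx": 0, "ry": 0.1, "rz": 0}]
```

View pics/w25.png

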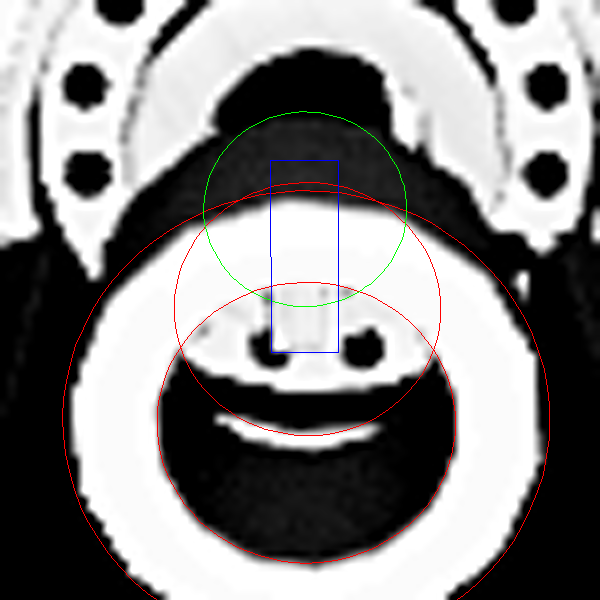

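>>> jog_arm:
  series:
    - {"x": 0, "y": -0.0007, "z": 0.008, "rx": 0, "ry": 0, "rz": 0}

```text
time: 17.75
tool_pos: [0.526, 0.1874, 0.0763]
ee_rot: [-3.14, -0.004, -0.001]
wrist_force: [0.3, 0.1, -0.2]
width: 0.0299
```

Run:
```python
from h import *
cs((.524,.1875),'w26.png',dz=.012,tgt=(.524,.1875,.066),lo=215)
```

```text
[-0.18709994  0.69442601 -0.74622988] 0.029748421146356663
pose [0.5242 0.1875 0.0739] [-3.1414e+00  1.3000e-03 -5.0000e-04] t 18.0 n 1
[{"x": -0.0002, "y": 0, "z": 0.0079, "rx": 0, "ry": 0.1, "rz": 0}]
```

View pics/w26.png

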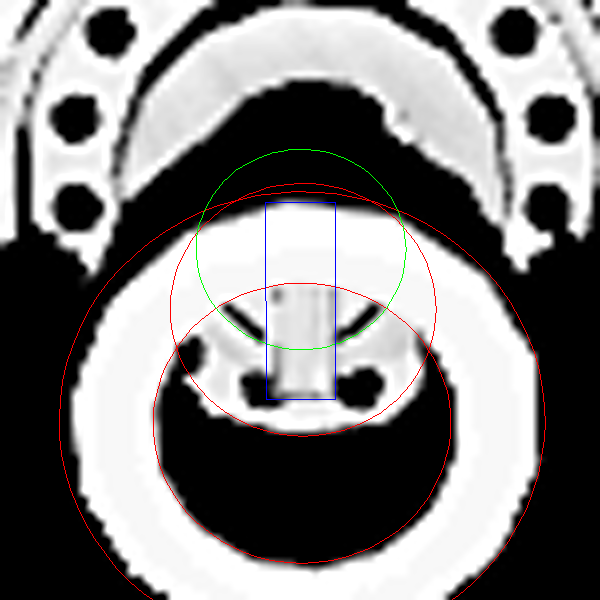

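>>> jog_arm:
  series:
    - {"x": -0.0005, "y": -0.0003, "z": 0.01, "rx": 0, "ry": 0, "rz": 0}

```text
time: 18.08
tool_pos: [0.5255, 0.1882, 0.0661]
ee_rot: [-3.14, -0.004, -0.001]
wrist_force: [0.7, -0.1, 0.7]
width: 0.0297
```

Run:
```python
from h import *
cs((.524,.1878),'w27.png',dz=.012,off=(.0002,0),tgt=(.5237,.1878,.05),lo=215)
```

```text
[ 0.05912371  0.20006072 -0.99562444] 0.029901938394979767
pose [0.5235 0.1877 0.0636] [ 3.1416e+00  1.9000e-03 -5.0000e-04] t 18.3333 n 1
[{"x": 0.0002, "y": -0.0001, "z": 0.0136, "rx": 0, "ry": 0.1, "rz": 0}]
```

View pics/w27.png

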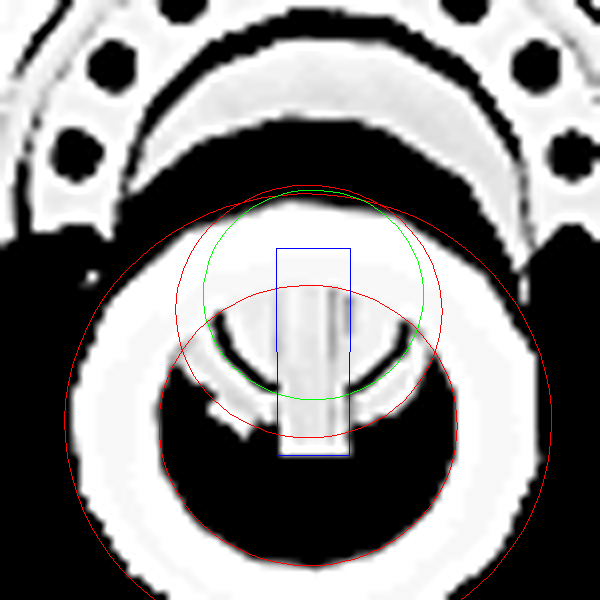

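>>> jog_arm:
  series:
    - {"x": 0.0003, "y": 0, "z": 0.01, "rx": 0, "ry": 0, "rz": 0}

```text
time: 18.42
tool_pos: [0.5255, 0.1882, 0.0557]
ee_rot: [-3.14, -0.003, -0.0]
wrist_force: [-4.2, -2.6, 2.1]
width: 0.03
```

Run:
```python
from h import *
cs((.524,.1878),'w28.png',dz=.012,off=(.0002,0),tgt=(.5237,.1878,.041),lo=215)
```

```text
[-0.77049127 -0.36579855 -0.18619851] 0.02978218170354706
pose [0.5236 0.1877 0.0532] [ 3.1415e+00  2.5000e-03 -5.0000e-04] t 18.6667 n 1
[{"x": 0.0001, "y": -0.0001, "z": 0.0122, "rx": 0, "ry": 0.1, "rz": 0}]
```

View pics/w28.png

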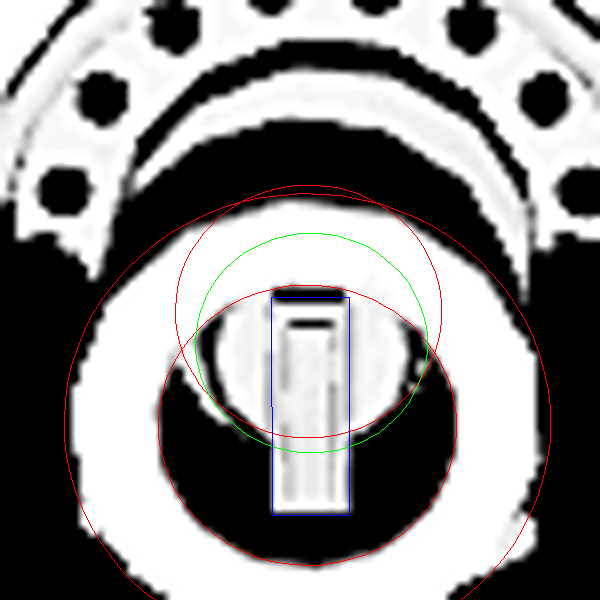

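>>> jog_arm:
  series:
    - {"x": 0, "y": 0, "z": 0.005, "rx": 0, "ry": 0, "rz": 0}

```text
time: 18.75
tool_pos: [0.5246, 0.188, 0.0493]
ee_rot: [-3.141, -0.0, -0.001]
wrist_force: [-0.4, 0.4, 0.3]
width: 0.0301
```

Run:
```python
from h import *
for i in range(4): s=cams.snapshot('wrist')
plan(.5237,.1878,.041,0,n=1,nd=4);print(robot.get_obs()['wrist_force'])
```

```text
pose [0.5234 0.1877 0.0479] [ 3.1413e+00  3.1000e-03 -4.0000e-04] t 18.95 n 1
[{"x": 0.0004, "y": -0.0001, "z": 0.0069, "rx": 0, "ry": 0.2, "rz": 0}]
[-0.29404864 -0.43872597 -1.20461892]
```

>>> jog_arm:
  series:
    - {"x": 0, "y": 0, "z": 0.005, "rx": 0, "ry": 0, "rz": 0}

```text
time: 19.03
tool_pos: [0.5243, 0.1879, 0.044]
ee_rot: [-3.141, 0.0, -0.0]
wrist_force: [-0.0, -0.2, 0.3]
width: 0.0297
```

Run:
```python
from h import *
for i in range(4): s=cams.snapshot('wrist')
plan(.5237,.1878,.041,0,n=1,nd=4);print(robot.get_obs()['wrist_force'])
```

```text
pose [0.5231 0.1876 0.0426] [ 3.1412e+00  3.6000e-03 -5.0000e-04] t 19.2333 n 1
[{"x": 0.0006, "y": -0.0002, "z": 0.0016, "rx": 0, "ry": 0.2, "rz": 0}]
[0.26946322 0.10474327 0.4824902 ]
```

>>> jog_arm:
  series:
    - {"x": 0.0005, "y": 0, "z": 0.0015, "rx": 0, "ry": 0.2, "rz": 0}
    - {"x": 0, "y": 0, "z": 0.001, "rx": 0, "ry": 0, "rz": 0}

```text
time: 19.4
tool_pos: [0.524, 0.1877, 0.0403]
ee_rot: [3.141, -0.001, -0.001]
wrist_force: [-0.5, 0.1, -0.5]
width: 0.0297
```

Run:
```python
from h import *
for i in range(3): s=cams.snapshot('wrist')
plan(.5237,.1878,.0395,0,n=1,nd=4);print(robot.get_obs()['wrist_force'])
```

```text
pose [0.524  0.1877 0.0404] [ 3.1414e+00 -7.0000e-04 -5.0000e-04] t 19.55 n 1
[{"x": -0.0003, "y": -0.0001, "z": 0.0009, "rx": 0, "ry": 0, "rz": 0}]
[ 0.64251481  0.19410593 -0.04802103]
```

>>> jog_arm:
  series:
    - {"x": 0, "y": 0, "z": 0.001, "rx": 0, "ry": 0, "rz": 0}
    - {"x": 0, "y": 0, "z": 0.001, "rx": 0, "ry": 0, "rz": 0}

```text
time: 19.72
tool_pos: [0.5243, 0.1878, 0.039]
ee_rot: [3.142, -0.001, -0.0]
wrist_force: [-2.4, -0.2, 5.4]
width: 0.03
```

Run:
```python
from h import *
for i in range(3): s=cams.snapshot('wrist')
plan(.5237,.1878,.0395,0,n=1,nd=4);print(robot.get_obs()['wrist_force'])
```

```text
pose [0.5242 0.1878 0.039 ] [ 3.1416e+00 -1.4000e-03 -5.0000e-04] t 19.8667 n 1
[{"x": -0.0005, "y": 0, "z": -0.0005, "rx": 0, "ry": -0.1, "rz": 0}]
[-2.40627471  0.67005419  2.70960327]
```

>>> jog_arm:
  series:
    - {"x": 0, "y": 0, "z": 0, "rx": 0, "ry": 0, "rz": 0}
    - {"x": 0, "y": 0, "z": 0, "rx": 0, "ry": 0, "rz": 0}
    - {"x": 0, "y": 0, "z": 0, "rx": 0, "ry": 0, "rz": 0}
    - {"x": 0, "y": 0, "z": 0, "rx": 0, "ry": 0, "rz": 0}
  claw: 0.8

```text
time: 20.2
tool_pos: [0.5247, 0.1878, 0.0389]
ee_rot: [-3.141, -0.003, -0.001]
wrist_force: [-0.7, 0.4, 0.1]
width: 0.0529
```

Run:
```python
from h import *
for i in range(3): s=cams.snapshot('wrist')
save(s,'w29.png')
plan(.5237,.1878,.0395,0,n=1,nd=4);print(robot.get_obs()['wrist_force'],robot.get_obs()['width'])
```

```text
pose [0.5246 0.1878 0.0388] [-3.1414e+00 -2.4000e-03 -5.0000e-04] t 20.35 n 1
[{"x": -0.0009, "y": 0, "z": -0.0007, "rx": 0, "ry": -0.1, "rz": 0}]
[ 0.44739462 -0.44549045 -1.69679029] 0.06528113078591136
```

View pics/w29.png

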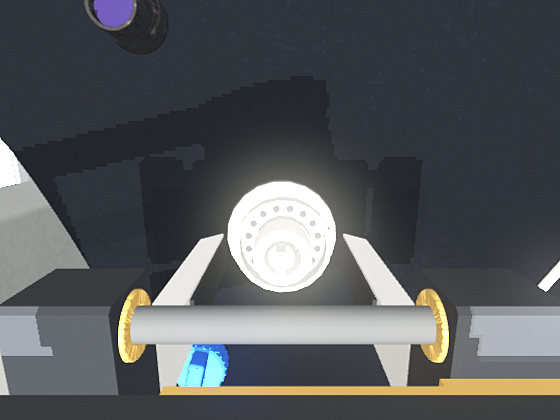

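>>> jog_arm:
  series:
    - {"x": 0, "y": 0, "z": -0.015, "rx": 0, "ry": 0, "rz": 0}
    - {"x": -0.001, "y": 0, "z": -0.03, "rx": 0, "ry": 0, "rz": 0}
    - {"x": -0.001, "y": 0, "z": -0.035, "rx": 0, "ry": 0, "rz": 0}
    - {"x": -0.001, "y": 0.01, "z": -0.03, "rx": 0, "ry": 0, "rz": 0}
    - {"x": -0.001, "y": 0.03, "z": -0.01, "rx": 0, "ry": 0, "rz": 0}
    - {"x": -0.001, "y": 0.03, "z": 0, "rx": 0, "ry": 0, "rz": 0}

```text
time: 20.85
tool_pos: [0.517, 0.1201, 0.1602]
ee_rot: [3.141, 0.006, 0.008]
wrist_force: [0.5, -0.4, -0.2]
width: 0.0752
```

Run:
```python
from h import *
s=cams.snapshot('wrist'); save(s,'w30.png')
plan(.4975,-.116,.14,-.97,n=9,nd=3)
```

```text
pose [0.5171 0.1148 0.16  ] [3.1364e+00 5.6000e-03 3.1000e-03] t 20.9 n 9
[{"x": -0.002, "y": 0.026, "z": 0.002, "rx": 0, "ry": 0, "rz": 6.2}, {"x": 0.001, "y": 0.026, "z": 0.002, "rx": 0, "ry": 0, "rz": 6.2}, {"x": 0.003, "y": 0.026, "z": 0.002, "rx": 0, "ry": 0, "rz": 6.2}, {"x": 0.006, "y": 0.025, "z": 0.002, "rx": 0, "ry": 0, "rz": 6.2}, {"x": 0.009, "y": 0.024, "z": 0.002, "rx": 0, "ry": 0, "rz": 6.2}, {"x": 0.011, "y": 0.023, "z": 0.002, "rx": 0, "ry": 0, "rz": 6.2}, {"x": 0.014, "y": 0.022, "z": 0.002, "rx": 0, "ry": 0, "rz": 6.2}, {"x": 0.016, "y": 0.02, "z": 0.002, "rx": 0, "ry": 0, "rz": 6.2}, {"x": 0.018, "y": 0.018, "z": 0.002, "rx": 0, "ry": 0, "rz": 6.2}]
```

View pics/w30.png

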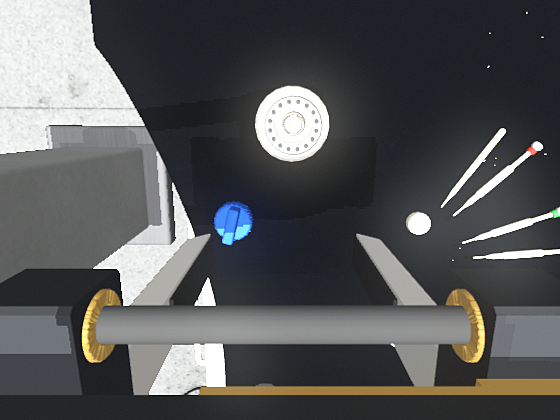

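>>> jog_arm:
  series:
    - {"x": -0.002, "y": 0.026, "z": 0.002, "rx": 0, "ry": 0, "rz": 6.2}
    - {"x": 0.001, "y": 0.026, "z": 0.002, "rx": 0, "ry": 0, "rz": 6.2}
    - {"x": 0.003, "y": 0.026, "z": 0.002, "rx": 0, "ry": 0, "rz": 6.2}
    - {"x": 0.006, "y": 0.025, "z": 0.002, "rx": 0, "ry": 0, "rz": 6.2}
    - {"x": 0.009, "y": 0.024, "z": 0.002, "rx": 0, "ry": 0, "rz": 6.2}
    - {"x": 0.011, "y": 0.023, "z": 0.002, "rx": 0, "ry": 0, "rz": 6.2}
    - {"x": 0.014, "y": 0.022, "z": 0.002, "rx": 0, "ry": 0, "rz": 6.2}
    - {"x": 0.016, "y": 0.02, "z": 0.002, "rx": 0, "ry": 0, "rz": 6.2}

```text
time: 21.57
tool_pos: [0.4969, -0.0971, 0.1457]
ee_rot: [3.14, -0.002, -0.9]
wrist_force: [0.1, -0.5, -0.4]
width: 0.0751
```

Run:
```python
from h import *
for i in range(4): s=cams.snapshot('wrist')
save(s,'w31.png')
for d in cams.look_for('clamp_cap',s)[:3]: print(d,mx(d,s,.016))
plan(.4975,-.116,.1,-.97,n=2,nd=3)
```

```text
{'bbox': [278.4, 190.5, 35.3, 43.4], 'p': 0.95} [ 0.49596059 -0.11368364  0.016     ]
{'bbox': [52.5, 64.3, 59.2, 47.6], 'p': 0.58} [0.46769846 0.0931662  0.016     ]
pose [ 0.4973 -0.0955  0.1458] [ 3.140e+00 -1.700e-03 -8.933e-01] t 21.8167 n 2
[{"x": 0.008, "y": 0.006, "z": 0.023, "rx": 0, "ry": 0, "rz": 2.2}, {"x": 0.008, "y": 0.006, "z": 0.023, "rx": 0, "ry": 0, "rz": 2.2}]
```

View pics/w31.png

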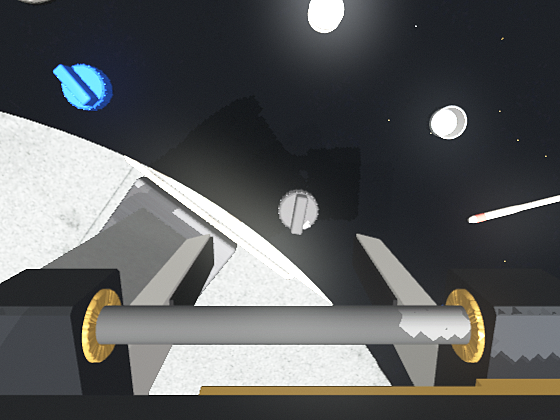

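>>> jog_arm:
  series:
    - {"x": 0.008, "y": 0.006, "z": 0.025, "rx": 0, "ry": 0, "rz": 2.2}
    - {"x": 0.007, "y": 0.005, "z": 0.025, "rx": 0, "ry": 0, "rz": 2.2}

```text
time: 21.98
tool_pos: [0.503, -0.1124, 0.1017]
ee_rot: [-3.133, -0.012, -0.965]
wrist_force: [-0.0, 0.2, -0.8]
width: 0.0751
```

Run:
```python
from h import *
for i in range(4): s=cams.snapshot('wrist')
u,v=240,160
im=cv2.resize(s['img'][v:v+120,u:u+120],None,fx=5,fy=5,interpolation=cv2.INTER_CUBIC).copy()
S=np.array((.4975,-.116)); 
for r,z in((.018,.016),(.018,0)): ov(s,im,S,r,z,(0,255,0),u,v,5)
def bar(S,th,col):
  R2=np.array([[math.cos(th),-math.sin(th)],[math.sin(th),math.cos(th)]])
  q=np.array([(pj(s,[*(S+R2@[a,b]),.032])+.5-[u,v])*5 for a,b in((-.017,-.005),(.017,-.005),(.017,.005),(-.017,.005))]);cv2.polylines(im,[q.astype(int)],True,col,1)
bar(S,.54,(255,0,0)); bar(S,.62,(0,0,255))
save({'img':im},'w32.png')
plan(.4975,-.116,.06,-.97,n=1,nd=4)
```

```text
pose [ 0.5018 -0.112   0.1012] [-3.1355 -0.0084 -0.9644] t 22.1833 n 1
[{"x": 0.0004, "y": 0.0061, "z": 0.0411, "rx": -0.4, "ry": -0.5, "rz": 0.3}]
```

View pics/w32.png

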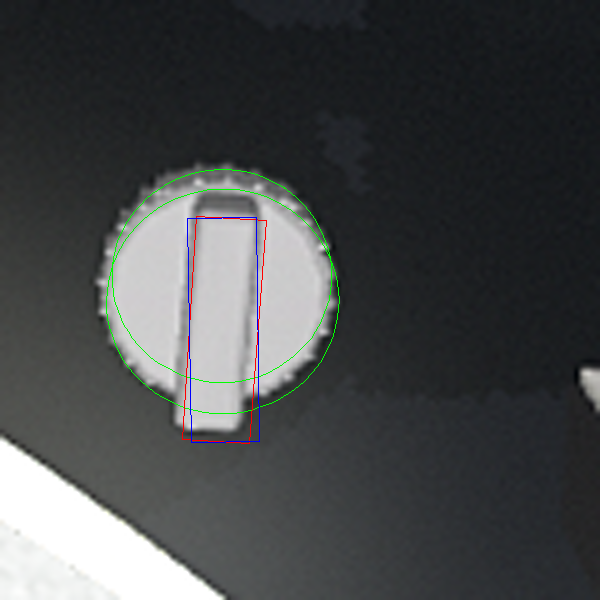

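Run:
```python
from h import *
plan(.4974,-.1148,.062,-1.031,n=1,nd=4)
```

```text
pose [ 0.5018 -0.112   0.1012] [-3.1355 -0.0084 -0.9644] t 22.1833 n 1
[{"x": -0.0006, "y": 0.0054, "z": 0.0391, "rx": -0.4, "ry": -0.5, "rz": 3.8}]
```

>>> jog_arm:
  series:
    - {"x": -0.0005, "y": 0.005, "z": 0.036, "rx": -0.4, "ry": -0.5, "rz": 3.8}

```text
time: 22.27
tool_pos: [0.5047, -0.1154, 0.074]
ee_rot: [-3.13, -0.013, -1.029]
wrist_force: [2.5, -1.9, 0.8]
width: 0.075
```

```bash
cat >> h.py <<'E'
def cap(S,th,name,k=4,z0=0,u=240,v=170):
  for i in range(k): s=cams.snapshot('wrist')
  S=np.array(S)
  im=cv2.resize(s['img'][v:v+120,u:u+120],None,fx=5,fy=5,interpolation=cv2.INTER_CUBIC).copy()
  for r,z in((.018,.016),(.018,0)): ov(s,im,S,r,z0+z,(0,255,0),u,v,5)
  R2=np.array([[math.cos(th),-math.sin(th)],[math.sin(th),math.cos(th)]])
  q=np.array([(pj(s,[*(S+R2@[a,b]),z0+.032])+.5-[u,v])*5 for a,b in((-.017,-.005),(.017,-.005),(.017,.005),(-.017,.005))]);cv2.polylines(im,[q.astype(int)],True,(255,0,0),1)
  save({'img':im},name)
E
python3 - <<'E'
from h import *
cap((.4974,-.1148),.54,'w33.png')
plan(.4974,-.1148,.019,-1.031,n=1,nd=4)
E
```

```text
pose [ 0.4979 -0.1139  0.0659] [ 3.1410e+00  1.0000e-03 -1.0279e+00] t 22.4667 n 1
[{"x": 0.0006, "y": 0.0008, "z": 0.0469, "rx": 0, "ry": 0.1, "rz": 0.2}]
```

View pics/w33.png

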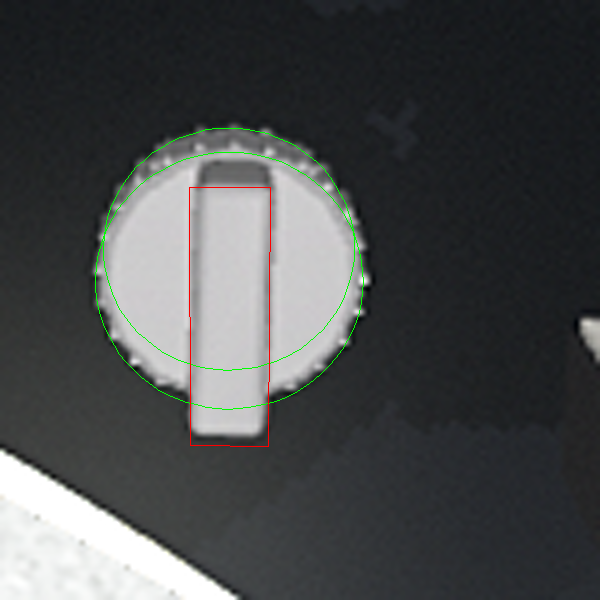

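Run:
```python
from h import *
plan(.4978,-.1146,.026,-1.05,n=1,nd=4)
```

```text
pose [ 0.4979 -0.1139  0.0659] [ 3.1410e+00  1.0000e-03 -1.0279e+00] t 22.4667 n 1
[{"x": 0.0006, "y": 0.0004, "z": 0.0399, "rx": 0, "ry": 0.1, "rz": 1.3}]
```

>>> jog_arm:
  series:
    - {"x": 0.0005, "y": 0.0005, "z": 0.035, "rx": 0, "ry": 0.1, "rz": 1.3}

```text
time: 22.55
tool_pos: [0.5049, -0.1164, 0.0398]
ee_rot: [-3.13, -0.015, -1.049]
wrist_force: [2.1, -0.0, 1.0]
width: 0.0752
```

Run:
```python
from h import *
cap((.4978,-.1146),.52,'w34.png',k=5)
plan(.4978,-.1146,.019,-1.05,n=1,nd=4)
```

```text
pose [ 0.4987 -0.1147  0.0329] [-3.1406e+00 -2.4000e-03 -1.0494e+00] t 22.8 n 1
[{"x": -0.0006, "y": 0.0008, "z": 0.0139, "rx": -0.1, "ry": -0.1, "rz": 0}]
```

View pics/w34.png

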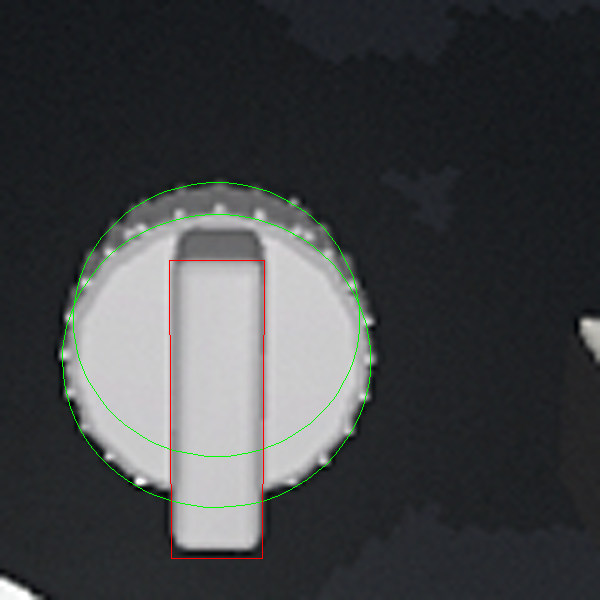

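>>> jog_arm:
  series:
    - {"x": -0.0005, "y": 0.0005, "z": 0.0125, "rx": -0.1, "ry": -0.1, "rz": 0}

```text
time: 22.88
tool_pos: [0.5014, -0.1155, 0.0245]
ee_rot: [-3.137, -0.007, -1.049]
wrist_force: [0.7, 0.4, -0.1]
width: 0.0753
```

Run:
```python
from h import *
for i in range(4): s=cams.snapshot('wrist')
plan(.498,-.1145,.019,-1.05,n=1,nd=4)
```

```text
pose [ 0.4981 -0.1145  0.0206] [ 3.1409e+00 -7.0000e-04 -1.0492e+00] t 23.0833 n 1
[{"x": -0.0001, "y": 0.0001, "z": 0.0016, "rx": 0, "ry": 0, "rz": 0}]
```

>>> jog_arm:
  series:
    - {"x": 0, "y": 0, "z": 0.001, "rx": 0, "ry": 0, "rz": 0}
  claw: 0

```text
time: 23.17
tool_pos: [0.4985, -0.1147, 0.0201]
ee_rot: [3.141, -0.001, -1.049]
wrist_force: [-1.3, -0.6, -0.0]
width: 0.0711
```

Run:
```python
from h import *
for i in range(30):
  s=cams.snapshot('wrist'); w=robot.get_obs()['width']
  if w<.0115 and i>3 and abs(w-pw)<.0005: break
  pw=w
save(s,'w35.png');print(i,w,robot.get_obs()['wrist_force'])
plan(.498,-.1145,.019,-1.05,n=1,nd=4)
cap((.4978,-.1146),.52,'w35c.png',k=1)
```

```text
16 0.009552856952181811 [-0.62879911  0.3186126  -0.81198255]
pose [ 0.4981 -0.1145  0.0196] [ 3.1409e+00 -7.0000e-04 -1.0492e+00] t 24.0167 n 1
[{"x": -0.0001, "y": 0.0001, "z": 0.0006, "rx": 0, "ry": 0, "rz": 0}]
```

View pics/w35.png

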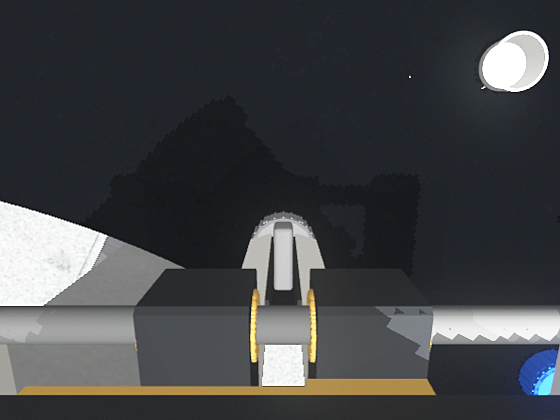

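Run:
```python
from h import *
s=cams.snapshot('wrist');o=robot.get_obs();t=o['tool_pos'];M=R.from_euler('xyz',o['ee_rot']).as_matrix()
for d in(-.017,.017): print(pj(s,t+M@[0,d,-.0124]))
g=cv2.cvtColor(s['img'],cv2.COLOR_RGB2GRAY);print(g[212:305,283].tolist())
```

```text
[282.46906352 227.96585087]
[282.57213913 291.21299553]
[116, 108, 106, 104, 138, 213, 165, 187, 184, 159, 97, 107, 107, 110, 110, 111, 133, 172, 192, 198, 205, 207, 207, 209, 208, 209, 208, 206, 210, 206, 208, 208, 207, 206, 209, 209, 207, 208, 208, 207, 208, 208, 208, 209, 209, 207, 207, 206, 208, 206, 206, 207, 206, 206, 206, 207, 207, 207, 206, 205, 205, 204, 205, 205, 205, 206, 203, 205, 204, 205, 204, 203, 203, 204, 202, 205, 207, 180, 77, 29, 39, 38, 43, 41, 41, 39, 44, 45, 41, 43, 41, 44, 43]
```

View pics/w35c.png

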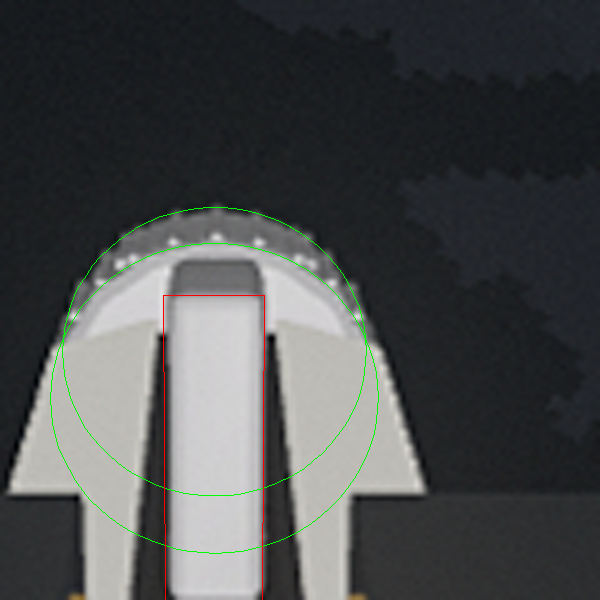

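>>> jog_arm:
  series:
    - {"x": 0, "y": 0, "z": -0.02, "rx": 0, "ry": 0, "rz": 0}
    - {"x": 0, "y": 0, "z": -0.035, "rx": 0, "ry": 0, "rz": 0}
    - {"x": 0, "y": 0, "z": -0.035, "rx": 0, "ry": 0, "rz": 0}

```text
time: 24.37
tool_pos: [0.4908, -0.112, 0.1013]
ee_rot: [3.125, 0.017, -1.049]
wrist_force: [0.8, 0.0, -0.9]
width: 0.0098
```

Run:
```python
from h import *
print(robot.get_obs()['width'])
plan(.522,.1,.14,-.35,n=8,nd=3)
```

```text
0.009803641747011179
pose [ 0.4908 -0.112   0.1013] [ 3.1254  0.0171 -1.0494] t 24.3667 n 8
[{"x": -0.021, "y": -0.016, "z": -0.005, "rx": 0.1, "ry": 0.2, "rz": -5.0}, {"x": -0.02, "y": -0.018, "z": -0.005, "rx": 0.1, "ry": 0.2, "rz": -5.0}, {"x": -0.018, "y": -0.02, "z": -0.005, "rx": 0.1, "ry": 0.2, "rz": -5.0}, {"x": -0.016, "y": -0.021, "z": -0.005, "rx": 0.1, "ry": 0.2, "rz": -5.0}, {"x": -0.014, "y": -0.023, "z": -0.005, "rx": 0.1, "ry": 0.2, "rz": -5.0}, {"x": -0.012, "y": -0.024, "z": -0.005, "rx": 0.1, "ry": 0.2, "rz": -5.0}, {"x": -0.01, "y": -0.025, "z": -0.005, "rx": 0.1, "ry": 0.2, "rz": -5.0}, {"x": -0.008, "y": -0.026, "z": -0.005, "rx": 0.1, "ry": 0.2, "rz": -5.0}]
```

>>> jog_arm:
  series:
    - {"x": -0.021, "y": -0.016, "z": -0.005, "rx": 0.1, "ry": 0.2, "rz": -5.0}
    - {"x": -0.02, "y": -0.018, "z": -0.005, "rx": 0.1, "ry": 0.2, "rz": -5.0}
    - {"x": -0.018, "y": -0.02, "z": -0.005, "rx": 0.1, "ry": 0.2, "rz": -5.0}
    - {"x": -0.016, "y": -0.021, "z": -0.005, "rx": 0.1, "ry": 0.2, "rz": -5.0}
    - {"x": -0.014, "y": -0.023, "z": -0.005, "rx": 0.1, "ry": 0.2, "rz": -5.0}
    - {"x": -0.012, "y": -0.024, "z": -0.005, "rx": 0.1, "ry": 0.2, "rz": -5.0}
    - {"x": -0.01, "y": -0.025, "z": -0.005, "rx": 0.1, "ry": 0.2, "rz": -5.0}

```text
time: 24.95
tool_pos: [0.5208, 0.074, 0.146]
ee_rot: [-3.141, -0.021, -0.422]
wrist_force: [0.9, -0.7, -1.3]
width: 0.0096
```

Run:
```python
from h import *
for i in range(5): s=cams.snapshot('wrist')
save(s,'w36.png')
o=robot.get_obs(); print(o['tool_pos'],o['ee_rot'])
S=(.524,.1877);u0,v0=[int(a)-40 for a in pj(s,[*S,.05])];u0=max(u0,0);v0=max(v0,0);print(u0,v0)
a=s['img'][v0:v0+80,u0:u0+80].astype(float).min(2);a=np.clip((a-150)*255/105,0,255).astype(np.uint8)
im=cv2.cvtColor(cv2.resize(a,None,fx=7,fy=7,interpolation=cv2.INTER_CUBIC),cv2.COLOR_GRAY2RGB)
for r,z,c in((.008,.048,(0,255,0)),(.028,.028,(255,0,0)),(.0155,.05,(255,0,255)),(.034,0,(0,255,0))): ov(s,im,S,r,z,c,u0,v0,7)
q=np.array([(pj(s,[S[0]+a,S[1]+b,.06])+.5-[u0,v0])*7 for a,b in((-.0025,-.0075),(.0025,-.0075),(.0025,.0075),(-.0025,.0075))]);cv2.polylines(im,[q.astype(int)],True,(0,0,255),1)
save({'img':im},'w36c.png')
plan(.524,.1,.14,-.35,n=1,nd=4)
```

```text
[0.5206207  0.07223661 0.14530018] [-3.14158145 -0.01993849 -0.42707322]
178 29
pose [0.5206 0.0722 0.1453] [-3.1416 -0.0199 -0.4271] t 25.2 n 1
[{"x": -0.0085, "y": -0.0267, "z": 0.0051, "rx": 0, "ry": -1.1, "rz": -4.4}]
```

View pics/w36.png

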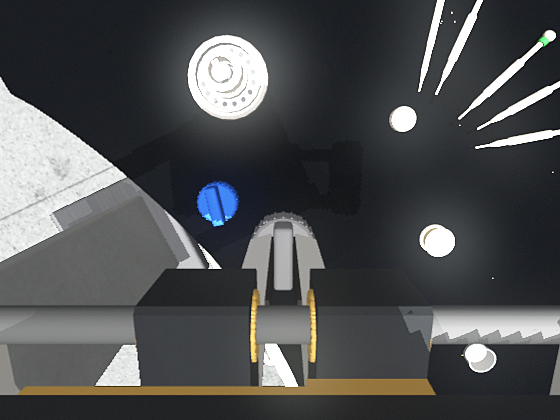

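View pics/w36c.png

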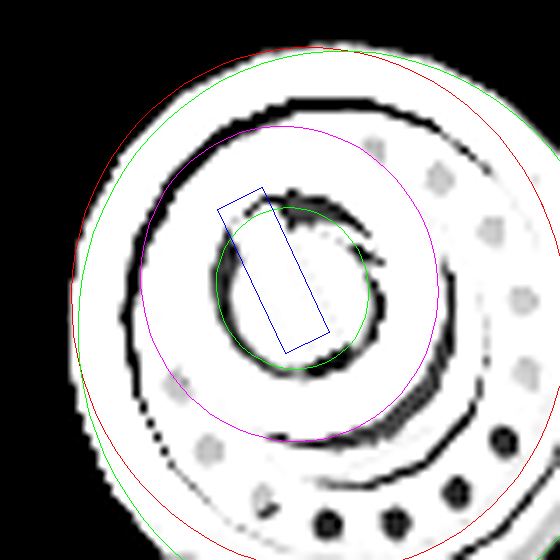

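>>> jog_arm:
  series:
    - {"x": -0.008, "y": -0.028, "z": 0, "rx": 0, "ry": -1.1, "rz": -4.4}

```text
time: 25.28
tool_pos: [0.5243, 0.0969, 0.145]
ee_rot: [3.137, -0.001, -0.356]
wrist_force: [0.5, 0.1, -0.0]
width: 0.0096
```

```bash
cat >> h.py <<'E'
def st(S,name,k=5,zb=None,w=110,f=5,lo=150):
  for i in range(k): s=cams.snapshot('wrist')
  u0,v0=[int(a)-w//2 for a in pj(s,[*S,.03])];u0=max(u0,0);v0=max(v0,0)
  a=s['img'][v0:v0+w,u0:u0+w].astype(float).min(2);a=np.clip((a-lo)*255/(255-lo),0,255).astype(np.uint8)
  im=cv2.cvtColor(cv2.resize(a,None,fx=f,fy=f,interpolation=cv2.INTER_CUBIC),cv2.COLOR_GRAY2RGB)
  for r,z,c in((.008,.048,(0,255,0)),(.028,.028,(255,0,0)),(.0155,.05,(255,0,255)),(.034,0,(0,255,0))): ov(s,im,S,r,z,c,u0,v0,f)
  q=np.array([(pj(s,[S[0]+a,S[1]+b,.06])+.5-[u0,v0])*f for a,b in((-.0025,-.0075),(.0025,-.0075),(.0025,.0075),(-.0025,.0075))]);cv2.polylines(im,[q.astype(int)],True,(0,0,255),1)
  save({'img':im},name); o=robot.get_obs(); print(o['wrist_force'],o['width'])
E
python3 - <<'E'
from h import *
st((.524,.1877),'w37.png')
plan(.524,.13,.13,-.35,n=1,nd=4)
E
```

```text
[ 0.67487355  0.15905124 -0.50939007] 0.009691636107427567
pose [0.5248 0.0997 0.1447] [ 3.1396e+00 -2.0000e-04 -3.5260e-01] t 25.5333 n 1
[{"x": -0.0112, "y": -0.0282, "z": 0.0146, "rx": 0.1, "ry": 0, "rz": -0.1}]
```

View pics/w37.png

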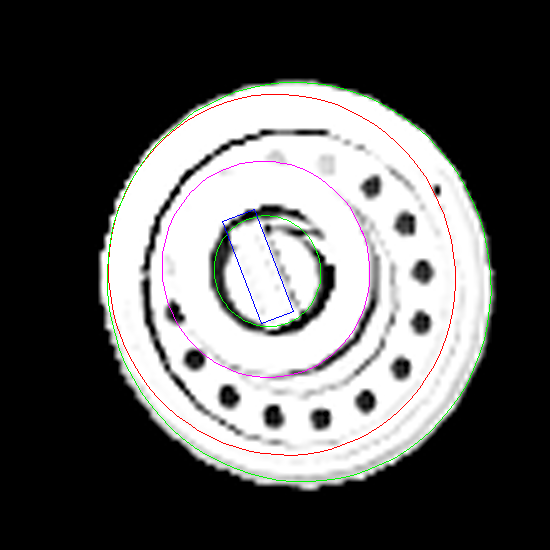

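>>> jog_arm:
  series:
    - {"x": -0.012, "y": -0.032, "z": 0.01, "rx": 0.1, "ry": 0, "rz": -0.1}

```text
time: 25.62
tool_pos: [0.5266, 0.1288, 0.1367]
ee_rot: [3.14, -0.006, -0.359]
wrist_force: [1.5, 0.3, -0.1]
width: 0.0094
```

Run:
```python
from h import *
for i in range(5): s=cams.snapshot('wrist')
plan(.524,.1875,.1,-.35,n=2,nd=4)
```

```text
pose [0.5244 0.1328 0.1345] [ 3.1404e+00 -3.0000e-04 -3.5190e-01] t 25.8667 n 2
[{"x": -0.0096, "y": -0.0256, "z": 0.0172, "rx": 0, "ry": 0, "rz": -0.1}, {"x": -0.0096, "y": -0.0256, "z": 0.0172, "rx": 0, "ry": 0, "rz": -0.1}]
```

>>> jog_arm:
  series:
    - {"x": -0.0095, "y": -0.0255, "z": 0.016, "rx": 0, "ry": 0, "rz": 0}
    - {"x": -0.0095, "y": -0.0255, "z": 0.014, "rx": 0, "ry": 0, "rz": 0}

```text
time: 26.03
tool_pos: [0.5283, 0.182, 0.1087]
ee_rot: [-3.141, -0.011, -0.362]
wrist_force: [-1.1, 0.2, -1.3]
width: 0.0096
```

Run:
```python
from h import *
for i in range(5): s=cams.snapshot('wrist')
plan(.524,.1875,.087,-.35,n=1,nd=4)
```

```text
pose [0.528  0.1822 0.1089] [ 3.141  -0.0098 -0.3589] t 26.2833 n 1
[{"x": -0.0059, "y": -0.0036, "z": 0.0219, "rx": 0, "ry": -0.6, "rz": -0.5}]
```

>>> jog_arm:
  series:
    - {"x": -0.0055, "y": -0.0035, "z": 0.018, "rx": 0, "ry": -0.6, "rz": -0.5}

```text
time: 26.37
tool_pos: [0.5279, 0.1864, 0.0958]
ee_rot: [-3.138, -0.008, -0.352]
wrist_force: [-0.6, 0.8, -0.7]
width: 0.0096
```

Run:
```python
from h import *
st((.524,.1877),'w38.png')
plan(.524,.1875,.082,-.35,n=1,nd=4)
for n in('side','scene'):
  s=cams.snapshot(n); u,v=pj(s,[.525,.187,.06]).astype(int)
  a=s['img'][v-35:v+40,u-40:u+40];save({'img':cv2.resize(a,None,fx=8,fy=8,interpolation=cv2.INTER_CUBIC)},n+'38.png')
```

```text
[ 0.47443877  0.19503783 -0.54372222] 0.009569890060181285
pose [0.5248 0.1865 0.0918] [ 3.1412e+00 -7.0000e-04 -3.5130e-01] t 26.6167 n 1
[{"x": -0.0012, "y": -0.0007, "z": 0.0098, "rx": 0, "ry": 0, "rz": -0.1}]
```

View pics/w38.png

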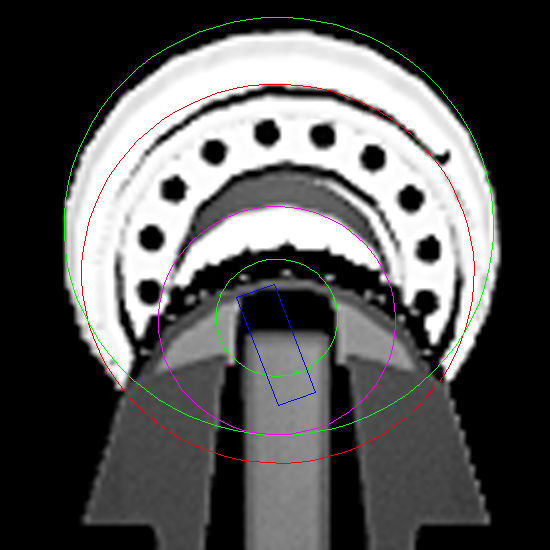

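View pics/side38.png

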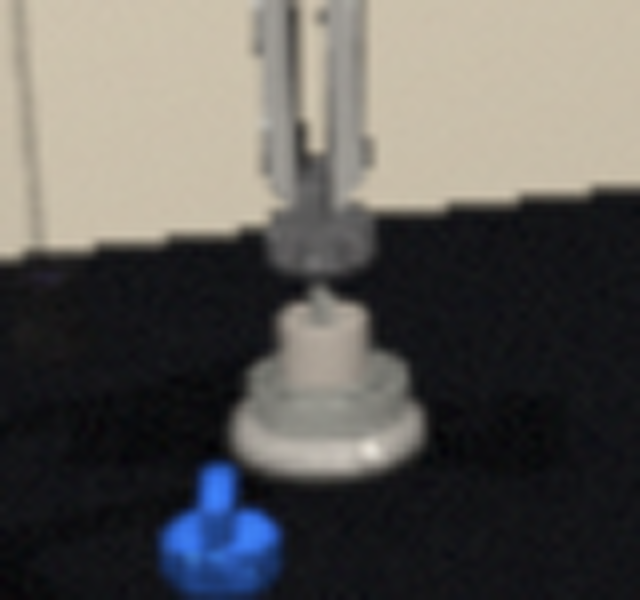

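View pics/scene38.png

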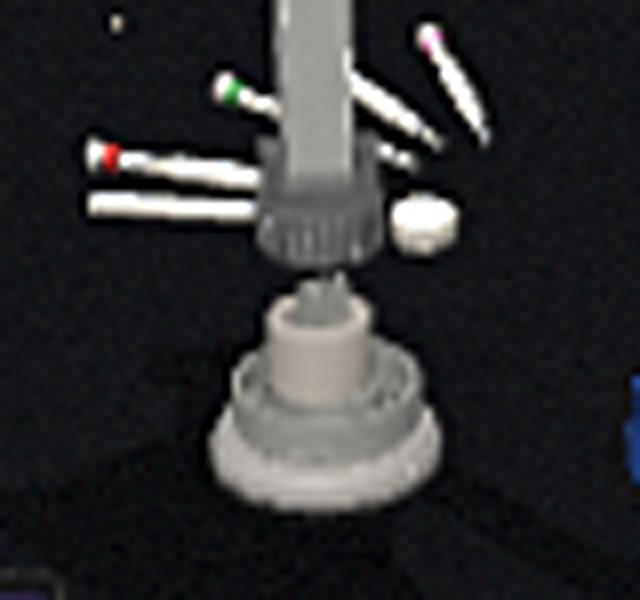

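>>> jog_arm:
  series:
    - {"x": -0.0012, "y": -0.0007, "z": 0.009, "rx": 0, "ry": 0, "rz": 0}

```text
time: 26.8
tool_pos: [0.5261, 0.188, 0.0856]
ee_rot: [-3.138, -0.006, -0.352]
wrist_force: [-0.3, 0.1, 0.9]
width: 0.0098
```

Run:
```python
from h import *
for i in range(5): s=cams.snapshot('wrist')
plan(.524,.1875,.0805,-.35,n=1,nd=4);print(robot.get_obs()['wrist_force'])
```

```text
pose [0.524  0.1879 0.0829] [ 3.1415e+00 -8.0000e-04 -3.5080e-01] t 27.05 n 1
[{"x": 0.0002, "y": 0.0004, "z": 0.0024, "rx": 0, "ry": 0, "rz": 0}]
[-0.1177423  -0.41066689  0.67882467]
```

>>> jog_arm:
  series:
    - {"x": 0, "y": 0.0003, "z": 0.002, "rx": 0, "ry": 0, "rz": 0}
    - {"x": 0, "y": 0, "z": 0.0015, "rx": 0, "ry": 0, "rz": 0}
    - {"x": 0, "y": 0, "z": 0.001, "rx": 0, "ry": 0, "rz": 0}

```text
time: 27.3
tool_pos: [0.5243, 0.1879, 0.0787]
ee_rot: [-3.141, -0.002, -0.35]
wrist_force: [1.3, 0.2, -1.0]
width: 0.0094
```

Run:
```python
from h import *
for i in range(4): s=cams.snapshot('wrist')
plan(.524,.1875,.0795,-.35,n=1,nd=4);print(robot.get_obs()['wrist_force'])
```

```text
pose [0.5242 0.1878 0.0786] [-3.1412e+00 -1.6000e-03 -3.5050e-01] t 27.5 n 1
[{"x": -0.0001, "y": 0.0004, "z": -0.0009, "rx": 0, "ry": -0.1, "rz": 0}]
[-0.53514456  0.36899076 -0.27299143]
```

>>> jog_arm:
  series:
    - {"x": 0, "y": 0, "z": 0.001, "rx": 0, "ry": 0, "rz": 0}
    - {"x": 0, "y": 0, "z": 0.001, "rx": 0, "ry": 0, "rz": 0}

```text
time: 27.67
tool_pos: [0.5244, 0.188, 0.0772]
ee_rot: [-3.141, -0.002, -0.35]
wrist_force: [-2.0, -0.9, 3.1]
width: 0.0097
```

Run:
```python
from h import *
for i in range(3): s=cams.snapshot('wrist')
plan(.524,.1875,.0795,-.35,n=1,nd=4);print(robot.get_obs()['wrist_force'])
```

```text
pose [0.5244 0.188  0.0773] [-3.1407e+00 -2.1000e-03 -3.5040e-01] t 27.8167 n 1
[{"x": -0.0002, "y": 0.0006, "z": -0.0022, "rx": -0.1, "ry": -0.1, "rz": 0}]
[-0.94487779 -0.50919735  0.84386503]
```

Run:
```python
from h import *
s=cams.snapshot('wrist'); save(s,'w39.png'); print(robot.get_obs()['wrist_force'])
for n in('side','scene'):
  s=cams.snapshot(n); u,v=pj(s,[.525,.187,.06]).astype(int)
  a=s['img'][v-30:v+30,u-30:u+30];save({'img':cv2.resize(a,None,fx=9,fy=9,interpolation=cv2.INTER_CUBIC)},n+'39.png')
print(robot.get_obs()['wrist_force'])
```

```text
[-0.97877669 -0.43515665  2.68093925]
[-1.38610151  0.22178074  3.22828872]
```

View pics/w39.png

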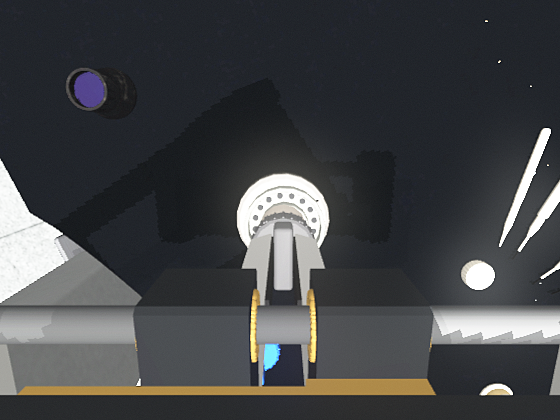

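View pics/side39.png

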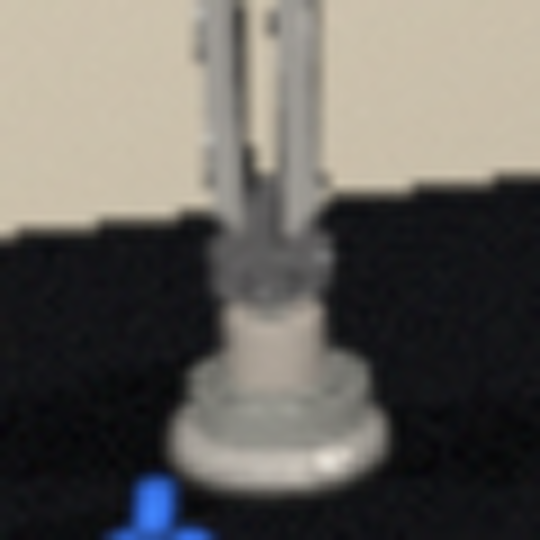

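View pics/scene39.png

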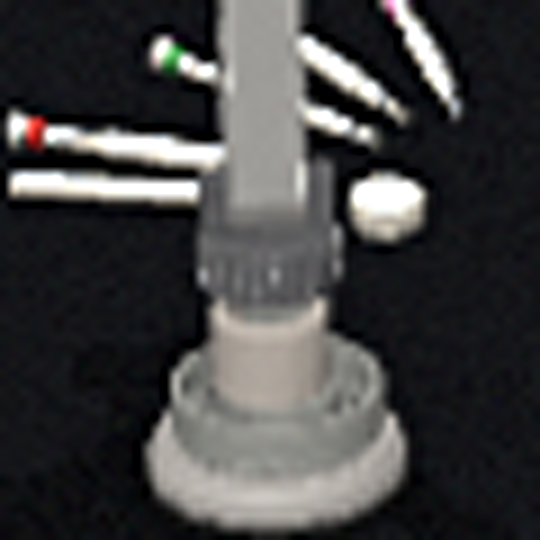

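>>> jog_arm:
  series:
    - {"x": 0, "y": 0.0003, "z": 0.0005, "rx": 0, "ry": 0, "rz": -3}
    - {"x": 0, "y": 0, "z": 0.0005, "rx": 0, "ry": 0, "rz": -3}

```text
time: 28.13
tool_pos: [0.5247, 0.1881, 0.0772]
ee_rot: [-3.14, -0.003, -0.242]
wrist_force: [-2.0, -0.1, 2.6]
width: 0.0096
```

Run:
```python
from h import *
for i in range(3): s=cams.snapshot('wrist'); print(robot.get_obs()['wrist_force'].round(1),robot.get_obs()['wrist_torque'].round(2))
plan(.524,.1877,.0775,-.2,n=1,nd=4)
```

```text
[-1.2  0.6  2. ] [0.04 0.08 0.03]
[-0.9 -0.2  2.3] [-0.    0.11  0.03]
[-0.8 -0.3  3.3] [ 0.    0.17 -0.03]
pose [0.5247 0.1881 0.0771] [-3.1397 -0.0033 -0.2461] t 28.2833 n 1
[{"x": -0.0006, "y": 0.0005, "z": -0.0004, "rx": -0.1, "ry": -0.2, "rz": -2.6}]
```

>>> jog_arm:
  series:
    - {"x": -0.0006, "y": 0.0004, "z": 0.0005, "rx": -0.1, "ry": -0.2, "rz": -3}
    - {"x": 0, "y": 0, "z": 0.0007, "rx": 0, "ry": 0, "rz": -2}

```text
time: 28.45
tool_pos: [0.5251, 0.1883, 0.0769]
ee_rot: [-3.14, -0.002, -0.159]
wrist_force: [-2.3, 0.0, 4.1]
width: 0.0095
```

Run:
```python
from h import *
for i in range(3): s=cams.snapshot('wrist'); print(robot.get_obs()['wrist_force'].round(1),robot.get_obs()['wrist_torque'].round(2))
plan(.524,.1877,.0775,-.1,n=1,nd=4)
```

```text
[-1.1  0.9  3.4] [ 0.01  0.16 -0.01]
[-1.8 -0.1  3.3] [ 0.05  0.16 -0.01]
[0.  0.7 4.7] [0.03 0.16 0.05]
pose [0.525  0.1883 0.077 ] [-3.1399e+00 -2.5000e-03 -1.6120e-01] t 28.6 n 1
[{"x": -0.0009, "y": 0.0007, "z": -0.0005, "rx": -0.1, "ry": -0.1, "rz": -3.5}]
```

>>> jog_arm:
  series:
    - {"x": -0.001, "y": 0.0006, "z": 0, "rx": -0.1, "ry": -0.1, "rz": -3}

```text
time: 28.68
tool_pos: [0.5246, 0.1881, 0.0772]
ee_rot: [-3.141, -0.002, -0.11]
wrist_force: [1.0, 0.5, 0.7]
width: 0.0095
```

Run:
```python
from h import *
for i in range(4): s=cams.snapshot('wrist'); print(robot.get_obs()['wrist_force'].round(1),robot.get_obs()['wrist_torque'].round(2))
plan(.524,.1877,.0775,-.05,n=1,nd=4)
```

```text
[ 0.9 -0.2  1.3] [ 0.   -0.06 -0.02]
[ 0.2  0.1 -0.4] [-0.01 -0.08 -0.  ]
[-0.7 -0.9 -0.6] [-0.04 -0.06 -0.  ]
[-0.3  0.  -0.5] [-0.08 -0.12 -0.03]
pose [0.5236 0.1876 0.0761] [ 3.1407e+00  3.0000e-04 -1.1080e-01] t 28.8833 n 1
[{"x": 0.0004, "y": -0.0001, "z": -0.0014, "rx": 0, "ry": 0, "rz": -3.5}]
```

>>> jog_arm:
  series:
    - {"x": 0.0003, "y": 0, "z": 0.0015, "rx": 0, "ry": 0, "rz": -3}

```text
time: 28.97
tool_pos: [0.5238, 0.1874, 0.0742]
ee_rot: [3.14, 0.001, -0.059]
wrist_force: [0.2, -0.1, -0.7]
width: 0.0096
```

Run:
```python
from h import *
for i in range(4): s=cams.snapshot('wrist'); print(robot.get_obs()['wrist_force'].round(1),robot.get_obs()['wrist_torque'].round(2))
plan(.524,.1877,.0775,-.0,n=1,nd=4)
```

```text
[-0.3  0.8 -1.2] [-0.04 -0.01  0.03]
[-0.7 -0.5 -1.2] [-0.01 -0.13 -0.04]
[ 1.1  0.4 -1.5] [ 0.   -0.08 -0.02]
[ 0.3 -0.5 -0.2] [ 0.01 -0.02  0.05]
pose [0.5235 0.1874 0.0739] [ 3.1403e+00  1.6000e-03 -6.0300e-02] t 29.1667 n 1
[{"x": 0.0005, "y": -0.0003, "z": -0.0036, "rx": 0.1, "ry": 0.1, "rz": -3.5}]
```

>>> jog_arm:
  series:
    - {"x": 0.0004, "y": -0.0002, "z": 0.003, "rx": 0.1, "ry": 0.1, "rz": -2.5}

```text
time: 29.25
tool_pos: [0.5243, 0.1877, 0.0714]
ee_rot: [-3.141, -0.001, -0.018]
wrist_force: [0.0, 0.1, -0.8]
width: 0.0096
```

Run:
```python
from h import *
for i in range(4): s=cams.snapshot('wrist'); print(robot.get_obs()['wrist_force'].round(1),robot.get_obs()['wrist_torque'].round(2))
plan(.524,.1877,.0695,-.0,n=1,nd=4)
```

```text
[-0.6 -0.6 -1.2] [-0.06 -0.05 -0.01]
[-0.7 -1.1 -1.6] [-0.06 -0.05  0.03]
[-0.6  0.  -0.3] [-0.01 -0.07  0.01]
[ 0.4 -0.4 -1. ] [ 0.01 -0.05  0.01]
pose [0.5237 0.1875 0.0707] [-3.1413e+00  3.0000e-04 -1.8400e-02] t 29.45 n 1
[{"x": 0.0003, "y": -0.0002, "z": 0.0012, "rx": 0, "ry": 0, "rz": -1.1}]
```

>>> jog_arm:
  series:
    - {"x": 0.0003, "y": -0.0002, "z": 0.0015, "rx": 0, "ry": 0, "rz": -1}

```text
time: 29.53
tool_pos: [0.5244, 0.1878, 0.0697]
ee_rot: [-3.141, -0.001, -0.001]
wrist_force: [0.2, 0.0, -1.2]
width: 0.0097
```

Run:
```python
from h import *
for i in range(4): s=cams.snapshot('wrist'); print(robot.get_obs()['wrist_force'].round(1))
plan(.524,.1877,.0675,-.0,n=1,nd=4)
```

```text
[-1.1 -0.3 -0.5]
[0.4 1.3 0.7]
[ 0.7  0.3 -0.3]
[-0.4  0.4  0.5]
pose [0.5244 0.1878 0.0696] [-3.1411e+00 -6.0000e-04 -1.3000e-03] t 29.7333 n 1
[{"x": -0.0004, "y": 0.0001, "z": 0.0021, "rx": 0, "ry": 0, "rz": -0.1}]
```

>>> jog_arm:
  series:
    - {"x": 0.0002, "y": 0, "z": 0.001, "rx": 0, "ry": 0, "rz": 0}

```text
time: 29.82
tool_pos: [0.5246, 0.1878, 0.0695]
ee_rot: [-3.141, -0.001, -0.002]
wrist_force: [-2.8, 0.0, 8.5]
width: 0.0099
```

Run:
```python
from h import *
for i in range(4): s=cams.snapshot('wrist'); print(robot.get_obs()['wrist_force'].round(1))
plan(.524,.1877,.0675,-.0,n=1,nd=4)
```

```text
[-1.2 -0.3  4.1]
[-2.  -1.3  4.9]
[-2.6 -0.6  5.9]
[-2.  -0.8  5.8]
pose [0.5245 0.1879 0.0696] [-3.141e+00 -8.000e-04 -1.300e-03] t 30.0167 n 1
[{"x": -0.0005, "y": 0.0002, "z": 0.0021, "rx": 0, "ry": 0, "rz": -0.1}]
```

>>> jog_arm:
  series:
    - {"x": -0.0003, "y": 0, "z": -0.0005, "rx": 0, "ry": 0, "rz": 0}
  claw: 0.6

```text
time: 30.1
tool_pos: [0.5243, 0.1879, 0.0702]
ee_rot: [-3.141, -0.001, -0.001]
wrist_force: [0.9, -0.2, 0.4]
width: 0.0134
```

Run:
```python
from h import *
for i in range(10): s=cams.snapshot('wrist')
o=robot.get_obs();print(o['wrist_force'].round(1),o['width'],o['tool_pos']);save(s,'w40.png')
```

```text
[-0.1  0.5 -0.6] 0.05254449218742311 [0.52418237 0.18781007 0.06985618]
```

View pics/w40.png

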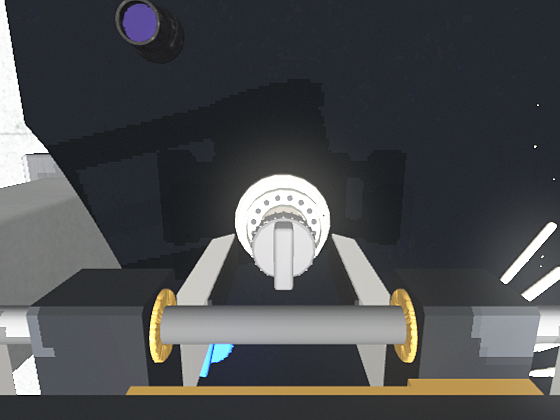

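Released with the fingers clear of the cap (centre at (283,250)). Retracting.

>>> jog_arm:
  series:
    - {"x": 0, "y": 0, "z": -0.02, "rx": 0, "ry": 0, "rz": 0}
    - {"x": 0, "y": 0, "z": -0.03, "rx": 0, "ry": 0, "rz": 0}
    - {"x": 0, "y": 0.01, "z": -0.03, "rx": 0, "ry": 0, "rz": 0}
    - {"x": 0, "y": 0.03, "z": -0.01, "rx": 0, "ry": 0, "rz": 0}
    - {"x": 0, "y": 0.03, "z": 0, "rx": 0, "ry": 0, "rz": 0}
    - {"x": 0, "y": 0.01, "z": 0, "rx": 0, "ry": 0, "rz": 0}

```text
time: 31.1
tool_pos: [0.5229, 0.1077, 0.1615]
ee_rot: [3.141, 0.004, 0.005]
wrist_force: [0.2, -0.0, 0.4]
width: 0.0563
```

Run:
```python
from h import *
for i in range(6): s=cams.snapshot('wrist')
save(s,'w41.png'); print(robot.get_obs()['tool_pos'])
for n in('side','scene'):
  s=cams.snapshot(n); u,v=pj(s,[.525,.187,.05]).astype(int)
  a=s['img'][v-30:v+30,u-35:u+35].copy();im=cv2.resize(a,None,fx=9,fy=9,interpolation=cv2.INTER_CUBIC)
  for z in(.05,.066):ov(s,im,(.524,.1877),.018,z,(0,255,0),u-35,v-30,9)
  ov(s,im,(.524,.1877),.034,0,(0,255,0),u-35,v-30,9)
  save({'img':im},n+'41.png')
```

```text
[0.52156483 0.11127977 0.15907364]
```

View pics/w41.png

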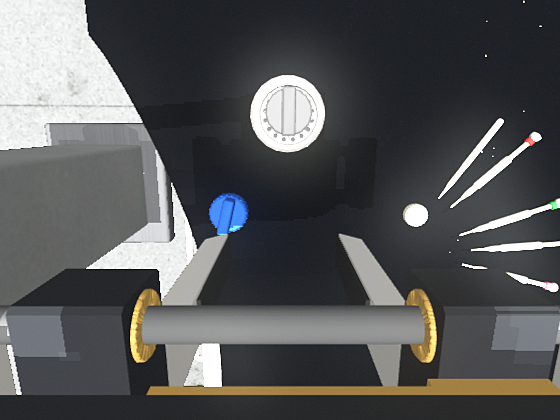

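View pics/side41.png

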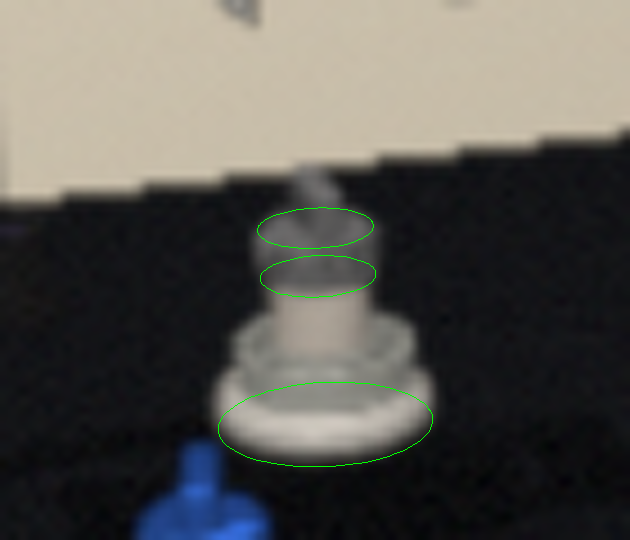

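View pics/scene41.png

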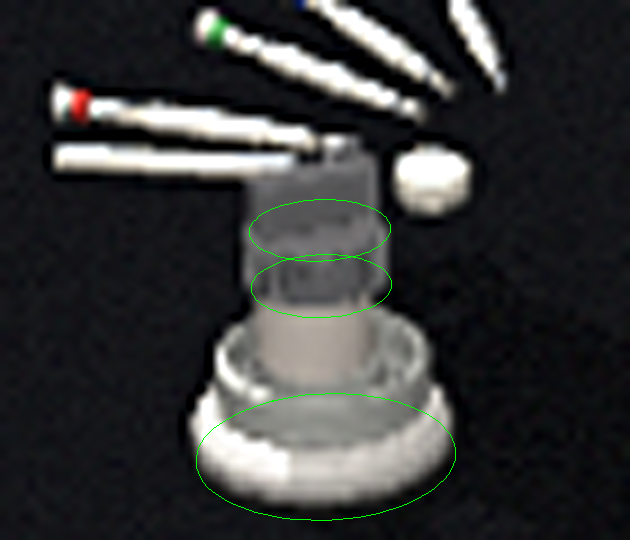

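The stack is complete and level in all three views, with the cap down on the spacer and concentric with the foot. Handing in.

Run:
```python
from h import *
print(robot.get_obs()['time']); print(ticket.close_job())
```

```text
31.5
the job is handed in; nothing more can be done
None
```

I stacked the support dish, white spacer and grey clamp cap on the spindle in that order, and handed the job in at 31.5 s of the 72 s allowed. No verdict came back.

- **Cap:** I rested it on the blade about 0.35 rad short and turned it anticlockwise until it dropped, which began about 0.11 rad short of alignment. I lowered it until it met the spacer, let go and backed the arm off.
- **Heights:** each part first met resistance at or within about 1 mm of the tool height expected for 14, 28 and 50 mm.
- **Forces:** the highest wrist force I read was about 9 N. The state is only read at the end of each step, so short peaks in between may have been missed.
- **Final pictures:** all three cameras show the stack upright, concentric with the foot, and the gripper clear. I touched none of the bystanders or the blue look-alikes, and those in view looked unmoved. I did not measure the bystanders' final positions.
- **Disagreements:**
    - The cap first met resistance with its underside about 2 mm lower than the 60 mm expected on the blade. I do not know why, but the final seating height matched.
    - The cameras differed from one another by 1–2 mm on the stand's position, so I relied on close-up wrist views.

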